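Hang a specimen basket by its bail on a sprung weigh hook

TASK

A lidded specimen cup stands in a small wire basket whose swing bail lies folded down. While the basket stays standing where it is, swing the bail upright; then lift the basket by the bail, never tipping it over, and hang it on the double hook of the weigh stand, so that the bail's wire lies in both hook bends, one on either side of the bail's black grip. The hook is sprung and delicate, and the load is not known: let the basket down slowly until the hook bears its whole weight before you let go, so that the hook never jumps, bounces or is forced down, and leave the basket hanging still and upright with its cup and everything else on the table undisturbed.

Things in the scene. Friction and masses are not known exactly. Their poses are not given: they have to be found in the camera images.
- basket: square wire basket, 67 x 67 mm, rim 44 mm high, loose on the bench; with cup and bail it weighs between 0.2 and 0.85 kg, which differs each time. Origin under its middle, z up. The bail hinges on ears at its +y and -y sides; folded, the bail sticks out on its -x side, level or up to 0.3 rad above level, its bar about 40 mm clear of the basket's side.
- basket_pivot (a point): middle of the bail's hinge line, 56 mm above the basket's underside; the hinge line is the y axis. The bail is a steel wire of 6 mm diameter: a straight top bar, 90 mm long, 75 mm from the hinge line, on two arms that are 84 mm apart at the hinge and 104 mm apart near the bar.
- bail (a joint): angle of the swing bail (rad) about the basket's +y axis: 0 = folded level, pointing to the basket's -x; 1.57 = upright over the basket; 3.0 = its far stop. The hinge rubs a little (0.009 N m), so the bail stays where it is left.
- bail_grip (a point): middle of the bail's top bar, on its centre line; a black plastic sleeve (10 mm diameter, 36 mm long, along the bar) is the grip. Its y axis runs along the bar. Bail upright: 131 mm above the basket's underside and 66 mm above the cup's lid.
- cup_lid (a point): centre of the top of the orange lid (64 mm diameter) of the specimen cup, 63 mm high, which stands loose but snug in the basket; the lid's top is 65 mm above the basket's underside.
- weigh_stand: fixed weigh stand: grey base plate 135 x 130 mm, 16 mm high, post and white head with a display. Origin on the bench straight below the hook seats; the base plate reaches from 0 to 135 mm along its +x axis; the head (116 mm wide, top 224 mm above the bench) has its front 95 mm along +x. The hooks point to its -x, where the basket comes from.
- hook_seat (a point): half-way between the two hook bends: where the middle of the bail's bar (centre line) lies when hung, 200 mm above the bench with no load. Axes as the stand's; the hung bar lies along y. It sinks with the hanger. The two hooks are upright bends of 7 mm wire at y = -33 and +33 mm, V-shaped (45 degree flanks), their lowest wire 10 mm below this point.
- hook_lip (a point): half-way between the red tips of the two hooks' open ends, at the tips' centres: 17 mm to -x of the seat and 8.5 mm above it (tips 8.4 mm in diameter, top 13 mm above the seat). Behind each bend a straight wire, 8 mm above the seat, leads to a cross bar 88 mm to +x of the seat; between the hooks it is open.
- hanger (a joint): how far the hook has sunk (m): 0 with no load, 0.040 at its stop. It rides on a damped spring (4 N s/m), 4 mm per newton, and gives only straight down. It must not move faster than 0.06 m/s nor bear more than 12 N.
- mug: white dotted mug, 78 x 114 x 93 mm, bystander; origin under its middle
- timer: white wedge-shaped bench timer, 38 x 64 x 61 mm, bystander; origin under its middle
- notes: yellow block of sticky notes, 67 x 68 x 21 mm, bystander; origin under its middle
- tube_rack: blue rack with three capped tubes, 122 x 54 mm, 98 mm high over the tubes, bystander; origin under its middle
- tips: clear box of pipette tips, 63 x 78 x 62 mm, bystander; origin under its middle
- amber_bottle: brown bottle with a black cap and cream label, 30 mm across, 68 mm high, bystander; origin under its middle
- green_bottle: brown bottle with a black cap and green label, 35 mm across, 75 mm high, bystander; origin under its middle

How it is judged:
By the outcome, as a careful person would: the job done as asked, in the order asked, and still so for the second after the job is handed in, with the robot touching nothing.
It also fails if it takes over 72 s, if anything falls off the work surface, if the arm or the gripper's body presses on something with over 40 N, if the wrist force passes 120 N, or if a joint passes its speed limit or range.

ROBOT

A 7-joint arm with a two-finger parallel gripper is mounted at the origin on a cart in front of the work surface, level with it; the furniture and walls round the work are solid. World frame = base frame: x ahead of the robot, y to its left, z up, the work surface at z = 0. Lengths are in mm, angles in rad, forces in N, time in s.
With the tool pointing down it reaches from about 400 to 900 mm from the base axis. Payload 5.6 kg.
Tool frame: the origin (TCP) lies midway between the tips of the shut fingers; the grasp point (between the pads) lies 19 mm behind it; z points along the fingers, y is the line along which they close (so a half turn about z gives the same grasp; the last joint's range is limited). The gripper opens to 92 mm and grips with 3 to 60 N. Pads are 20 mm wide; open, the fingers measure 128 mm over their backs; the gripper's body (75 mm by 189 mm) begins 69 mm behind the grasp point.
Start: joints at [-1.353, 0.468, -0.012, 1.603, 0.006, 1.071, -0.056], TCP at [167.647, 628.016, 193.292] pointing down, gripper open.
Joint ranges: [-2.53, 2.53], [-0.31, 2.02], [-1.57, 1.55], [0.28, 2.44], [-1.29, 4.43], [0.15, 1.84], [-2.92, 2.92]. Speed limits (rad/s): [2.57, 2.57, 3.14, 3.14, 3.14, 3.14, 3.14].

INTERFACE

Orientations are given as a unit quaternion [x, y, z, w].
In Python, from station import r gives the robot as it stands.
- The arm moves only by the shell command python3 -m pendant 'ROWS' [OPENING]. ROWS is JSON, a list of rows, each an object of numbers: "dx", "dy", "dz": the shift along the tool's x, y, z in mm; "ax", "ay", "az": the turn, a rotation vector about the tool's x, y, z in rad. A call has 1 to 5 rows; each row shifts and turns the commanded pose from where the row before left it, along the tool's axes as they then stand; what a row does not reach is not made up. A row lasts 1/8 s, in which the tool goes at most 62.5 mm and 10.7 degrees, less where a joint would pass 70% of its speed; a pose out of reach is approached as far as the arm can. A call with a gripper value outside its range is refused whole. OPENING is the opening, from 0 (shut) to 1 (fully open), set as the call begins (- or left out, the last holds). The fingers move at their own pace and stop on an object; the grip force is fixed at half the most. Time passes only in rows, so rows that do not move let the fingers close. It gives the time, the measured TCP pose, the force, the opening and the grip force at its end, in the units of the state.
- r.read_state(): the state, without advancing time (a new reading comes with each control period).
- r.read_camera(name): name is "scene" or "top" or "wrist"; returns a dict with "pixels" (384x512x3 uint8, red, green, blue), "fx", "fy", "cx", "cy" (pixels), "k1" (the pictures are not rectified: a ray, as slopes to the right and down, at radius r is drawn at 1 + k1 r^2 times it, then the intrinsics apply), "eye" and "rotation" of the camera in the world. Camera axes: x right, y up, looking along -z (the intrinsics and any distortion apply to the point x, -y, -z); pixel columns grow to the right and rows downward; lengths in mm; the calibration is good to about 2 mm. A picture is of the moment at which its call begins. There is no depth.
- r.job_done(): hands the job in; it is judged then, once.
The state is a dict: "time_s": time; "joints": joint angles; "qvel": joint speeds; "effort": joint torques, N m; "ee_pos": TCP position; "orientation": TCP orientation; "ft_force": force on the tool from outside, world axes, zero at the start; "ft_torque": the same for the moment, N m; "finger_gap": finger opening in mm; "finger_force": force on a finger pad.
Only numpy, scipy, OpenCV 4.12 (cv2) and the standard library are available. Lean on these libraries where they do the work, as an engineer would, in place of code of your own. Each camera call takes 0.05 s, during which the arm holds its last target. There are 200 camera calls.

## Working session

There is one attempt and no reset: what is moved stays moved. The work goes in short steps, Python scripts to look and compute and a shell command to move; the robot and the scene stay as the last step left them, time stands still between calls to the robot, and variables do not carry over. Pictures are saved under pics/ and viewed, at most 10 in all, crops included, and the job is handed in when it is done.

```bash
ls; mkdir -p pics; python3 - <<'E'
from station import r
import cv2,numpy as np
for n in ["scene","top"]:
    c=r.read_camera(n); cv2.imwrite(f"pics/{n}0.png",c["pixels"][:,:,::-1]); print(n,{k:np.round(v,4).tolist() for k,v in c.items() if k!="pixels"})
print(r.read_state())
E
```

```text
pics
scene {'fx': 356.1103, 'fy': 356.1103, 'cx': 251.7501, 'cy': 193.5763, 'k1': -0.06, 'eye': [-10.1876, -492.078, 1051.9495], 'rotation': [0.311, -0.1464, -0.3928, 0.8529]}
top {'fx': 353.8157, 'fy': 353.8157, 'cx': 253.9036, 'cy': 193.4172, 'k1': 0.0188, 'eye': [439.1382, -0.9899, 1355.7169], 'rotation': [-0.0344, 0.0277, 0.7099, -0.7029]}
{'time_s': 0.1, 'joints': array([-1.3529948 ,  0.46828277, -0.01158878,  1.60351023,  0.00601537,
        1.0714102 , -0.05632114]), 'qvel': array([-0.00026237, -0.00394288, -0.00056379, -0.00168723,  0.00043855,
        0.00113626,  0.00022607]), 'effort': array([ 6.11711021e-04, -5.21652424e+01, -1.26580315e-02, -2.44366729e+01,
       -5.68178622e-02,  1.41763024e-02,  6.18876061e-05]), 'ee_pos': array([167.54411819, 627.46503323, 192.4485675 ]), 'orientation': array([ 1.30076522e-01,  9.91503644e-01, -7.87530368e-04, -3.55990620e-05]), 'ft_force': array([-0.49924503,  0.23702259, -0.93552758]), 'ft_torque': array([-0.08236441, -0.01532222,  0.02772512]), 'finger_force': 0.0, 'finger_gap': 91.91281824958601}
```

View pics/scene0.png

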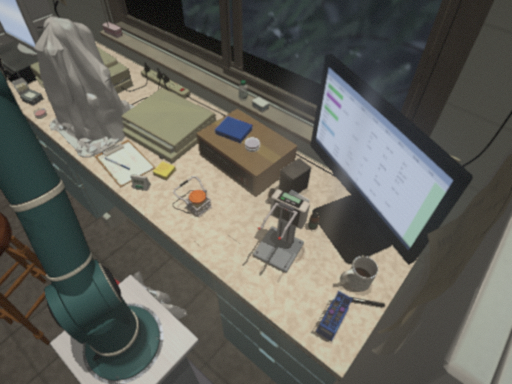

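View pics/top0.png

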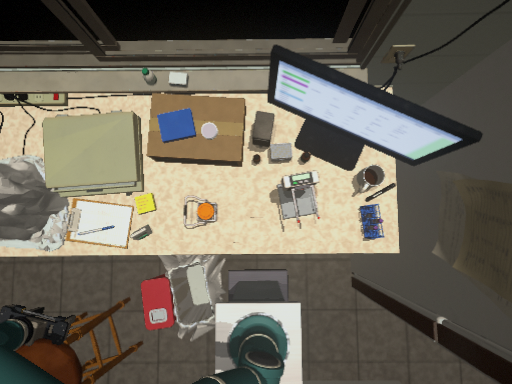

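The scene view shows the basket with its orange lid at about (198,197) and the stand at (280,240). In the top view they are at (205,211) and (299,200), and the bail sticks out to image-left (+y). I'll zoom in on both.

```bash
cat > h.py <<'E'
import numpy as np,cv2
from scipy.spatial.transform import Rotation as R
from station import r
def ray(c,uv):
    x=(uv[0]-c["cx"])/c["fx"]; y=(uv[1]-c["cy"])/c["fy"]
    rd=np.hypot(x,y); s=rd
    for _ in range(20): s=rd/(1+c["k1"]*s*s)
    k=s/rd if rd else 1
    d=R.from_quat(c["rotation"]).apply([x*k,-y*k,-1]); return np.array(c["eye"]),d/np.linalg.norm(d)
def plane(c,uv,z):
    e,d=ray(c,uv); return e+d*(z-e[2])/d[2]
def tri(*obs):
    A=np.zeros((3,3));b=np.zeros(3)
    for c,uv in obs:
        e,d=ray(c,uv);P=np.eye(3)-np.outer(d,d);A+=P;b+=P@e
    p=np.linalg.solve(A,b)
    return p,[round(float(np.linalg.norm((np.eye(3)-np.outer(ray(c,uv)[1],ray(c,uv)[1]))@(p-c["eye"]))),1) for c,uv in obs]
def proj(c,p):
    q=R.from_quat(c["rotation"]).inv().apply(np.array(p)-c["eye"]); x,y=q[0]/-q[2],-q[1]/-q[2]
    k=1+c["k1"]*(x*x+y*y); return np.array([c["cx"]+c["fx"]*x*k,c["cy"]+c["fy"]*y*k])
def orange(c):
    h=cv2.cvtColor(c["pixels"],cv2.COLOR_RGB2HSV); m=cv2.inRange(h,(4,150,120),(20,255,255))
    n,l,s,ce=cv2.connectedComponentsWithStats(m); i=1+np.argmax(s[1:,4]); return ce[i],s[i,4]
def red(c):
    h=cv2.cvtColor(c["pixels"],cv2.COLOR_RGB2HSV); m=cv2.inRange(h,(0,120,90),(4,255,255))|cv2.inRange(h,(172,120,90),(180,255,255))
    n,l,s,ce=cv2.connectedComponentsWithStats(m); return [(np.round(ce[i],1).tolist(),int(s[i,4])) for i in range(1,n) if s[i,4]>=2]
E
python3 - <<'E'
from h import *
s=r.read_camera("scene");t=r.read_camera("top")
a,b=orange(s),orange(t);print(a,b,tri((s,a[0]),(t,b[0])))
print([x for x in red(s) if x[0][0]>200],[x for x in red(t) if x[0][0]>250])
for p in [(192,198),(192,224)]: print(plane(t,p,60))
for p in [(304,191),(280,190),(285,227),(318,222),(299,178)]: print(p,plane(t,p,200 if p[1]>220 else 16))
A=cv2.resize(s["pixels"][160:290,160:330],None,fx=3.5,fy=3.5,interpolation=cv2.INTER_CUBIC)
B=cv2.resize(t["pixels"][160:240,170:330],None,fx=4.9,fy=4.9,interpolation=cv2.INTER_CUBIC)
cv2.imwrite("pics/a1.png",A[:,:,::-1]);cv2.imwrite("pics/b1.png",B[:,:,::-1])
E
```

```text
(array([197.03896104, 196.31168831]), np.int32(154)) (array([205.33783784, 210.83783784]), np.int32(222)) (array([491.37863103, 188.92447096,  61.45756374]), [0.5, 0.5])
[([279.0, 238.0], 5)] [([318.3, 217.3], 3), ([298.2, 221.0], 4)]
[538.76483306 238.6408161   60.        ]
[443.53290208 238.04523093  60.        ]
(304, 191) [ 564.46015138 -179.00119788   16.        ]
(280, 190) [569.22560558 -88.03419235  16.        ]
(285, 227) [430.45032   -90.3710664 200.       ]
(318, 222) [ 445.65896096 -197.6915579   200.        ]
(299, 178) [ 614.39763239 -161.07232744   16.        ]
```

View pics/b1.png

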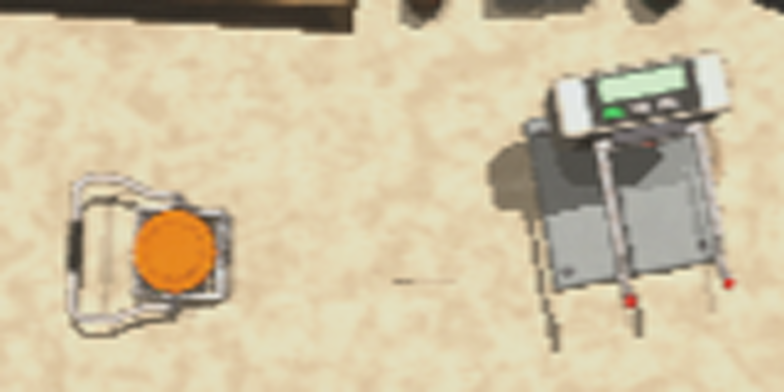

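The top crop shows the bail's black grip at (185,210) in full-frame pixels, pointing +y. The red hook tips are at (298.6,221.4) and (318.6,217.8), so the stand's yaw is about +0.18 rad. Next I'll get first estimates and move the wrist camera over the basket.

```bash
python3 - <<'E'
from h import *
t=r.read_camera("top")
g=plane(t,(185.1,210.2),65); print("grip",g)
T=[plane(t,p,208.5) for p in [(298.6,221.4),(318.6,217.8)]];print("tips",T)
print("timer",plane(t,(141,232),30),"notes",plane(t,(146,203),21))
st=r.read_state();q=R.from_quat(st["orientation"]);print(q.as_matrix().round(3))
w=r.read_camera("wrist");print("cam in tool",q.inv().apply(np.array(w["eye"])-st["ee_pos"]),(q.inv()*R.from_quat(w["rotation"])).as_matrix().round(3), w["fx"],w["k1"])
print(q.inv().apply(np.array([470,230,260])-st["ee_pos"]))
E
```

```text
grip [493.96622842 262.65085565  65.        ]
tips [array([ 448.10462124, -133.86376079,  208.5       ]), array([ 459.09902981, -198.52375316,  208.5       ])]
timer [415.86199048 433.62994473  30.        ] notes [524.58734786 419.79037683  21.        ]
[[-0.966  0.258 -0.   ]
 [ 0.258  0.966 -0.001]
 [-0.    -0.001 -1.   ]]
cam in tool [ 7.21965489e+01  7.43827342e-02 -1.92163795e+02] [[ 0.     0.967  0.256]
 [ 1.    -0.    -0.001]
 [-0.001  0.256 -0.967]] 276.27186280205393 -0.034538613425607566
[-394.77658497 -306.33949702  -66.90345673]
```

```bash
python3 -m pendant '[{"dx":-20,"dy":-15,"dz":-15},{"dx":-40,"dy":-30,"dz":-15},{"dx":-45,"dy":-35,"dz":-15},{"dx":-45,"dy":-35,"dz":-12},{"dx":-45,"dy":-35,"dz":-10}]'; python3 -m pendant '[{"dx":-45,"dy":-35},{"dx":-45,"dy":-35},{"dx":-45,"dy":-35},{"dx":-40,"dy":-30},{"dx":-25,"dy":-21}]'; python3 -m pendant '[{"az":-0.11},{"az":-0.11},{},{}]' 0.3
python3 - <<'E'
from h import *
st=r.read_state();print(st["ee_pos"],R.from_quat(st["orientation"]).as_matrix().round(3).tolist(),st["joints"].round(2),st["finger_gap"],st["ft_force"])
w=r.read_camera("wrist");np.save("w1.npy",w,allow_pickle=True);cv2.imwrite("pics/w1.png",w["pixels"][:,:,::-1])
E
```

```text
[167.59931875 627.83967029 192.97878435] [[-0.966, 0.258, -0.0], [0.258, 0.966, -0.001], [-0.0, -0.001, -1.0]] [-1.35  0.47 -0.01  1.6   0.01  1.07 -0.06] 91.95889484846818 [ 0.51678176 -0.6789187   0.19283758]validation failed for argument at $[0]...
validation failed for argument at $[0]...
validation failed for argument at $[0]...
```

View pics/w1.png

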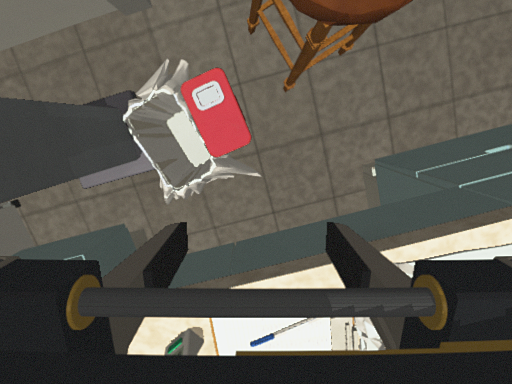

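The wrist view only shows the floor and the open fingers, because the rows were refused and the arm has not moved. I'll retry with every key given.

```bash
python3 -m pendant '[{"dx":-20,"dy":-15,"dz":-15,"ax":0,"ay":0,"az":0},{"dx":-40,"dy":-30,"dz":-15,"ax":0,"ay":0,"az":0},{"dx":-45,"dy":-35,"dz":-15,"ax":0,"ay":0,"az":0},{"dx":-45,"dy":-35,"dz":-12,"ax":0,"ay":0,"az":0},{"dx":-45,"dy":-35,"dz":-10,"ax":0,"ay":0,"az":0}]' -; python3 -m pendant --help | head -20
```

```text
time_s: 0.98
ee_pos: [318.5, 431.3, 261.1]
orientation: [0.13, 0.992, 0.0, 0.0]
ft_force: [1.2, 0.3, 0.4]
finger_gap: 91.6
finger_force: 0.0invalid input: not JSON, or not a number
```

```bash
python3 -m pendant '[{"dx":-45,"dy":-35,"dz":0,"ax":0,"ay":0,"az":0},{"dx":-45,"dy":-35,"dz":0,"ax":0,"ay":0,"az":0},{"dx":-45,"dy":-35,"dz":0,"ax":0,"ay":0,"az":0},{"dx":-42,"dy":-30,"dz":0,"ax":0,"ay":0,"az":0},{"dx":-26,"dy":-19,"dz":0,"ax":0,"ay":0,"az":0}]' 0.3; python3 -m pendant '[{"dx":0,"dy":0,"dz":0,"ax":0,"ay":0,"az":-0.11},{"dx":0,"dy":0,"dz":0,"ax":0,"ay":0,"az":-0.11},{"dx":0,"dy":0,"dz":0,"ax":0,"ay":0,"az":0}]' 0.3
python3 - <<'E'
from h import *
st=r.read_state();print(st["ee_pos"],R.from_quat(st["orientation"]).as_matrix().round(3).tolist(),st["joints"].round(2),st["finger_gap"],st["ft_force"])
w=r.read_camera("wrist");np.save("w1.npy",w,allow_pickle=True);cv2.imwrite("pics/w2.png",w["pixels"][:,:,::-1])
E
```

```text
time_s: 1.6
ee_pos: [475.3, 229.1, 260.6]
orientation: [0.132, 0.991, 0.0, 0.0]
ft_force: [-0.0, -0.3, -0.7]
finger_gap: 43.8
finger_force: 0.0
time_s: 1.98
ee_pos: [473.8, 231.6, 260.4]
orientation: [0.021, 1.0, 0.0, 0.0]
ft_force: [-0.6, -0.4, 0.7]
finger_gap: 27.7
finger_force: 0.0
[473.77325092 231.55511739 260.35273117] [[-0.999, 0.042, 0.0], [0.042, 0.999, 0.0], [-0.0, 0.0, -1.0]] [-0.71  0.19  0.22  1.84 -0.05  1.12  1.06] 27.69227900843444 [-0.64457113 -0.38778893  0.66294558]
```

View pics/w2.png

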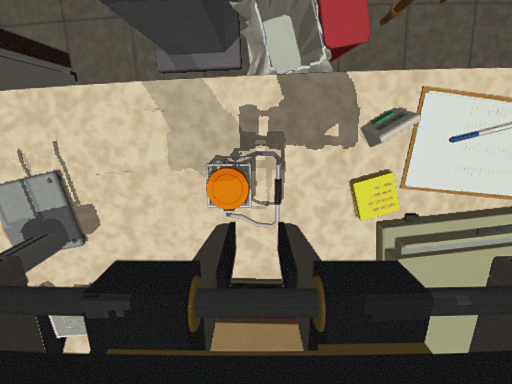

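The wrist view shows the lid at (228,188), the black grip at about (278,190), and the bail bar running from (279,150) to (279,222). The timer is at (390,127) and the notes at (375,195). I'll take a second view 60 mm further along y and triangulate.

```bash
python3 -m pendant '[{"dx":0,"dy":30,"dz":0,"ax":0,"ay":0,"az":0},{"dx":0,"dy":40,"dz":0,"ax":0,"ay":0,"az":0},{"dx":0,"dy":0,"dz":0,"ax":0,"ay":0,"az":0},{"dx":0,"dy":0,"dz":0,"ax":0,"ay":0,"az":0}]' 0.3
cat >> h.py <<'E'
def grip(c,guess,w=14):
    u,v=np.round(guess).astype(int); p=c["pixels"][v-w:v+w,u-w:u+w].max(2)
    m=(p<50).astype(np.uint8); n,l,s,ce=cv2.connectedComponentsWithStats(m); i=1+np.argmax(s[1:,4]); return ce[i]+[u-w,v-w],s[i].tolist()
E
python3 - <<'E'
from h import *
w1=np.load("w1.npy",allow_pickle=True).item(); w2=r.read_camera("wrist");np.save("w2.npy",w2,allow_pickle=True);cv2.imwrite("pics/w3.png",w2["pixels"][:,:,::-1])
l1,l2=orange(w1),orange(w2);print(l1,l2,"lid",tri((w1,l1[0]),(w2,l2[0])))
g1=grip(w1,(278,190));e=plane(w1,g1[0],65);print(g1,e,proj(w2,e));g2=grip(w2,proj(w2,e));print(g2);print("grip",tri((w1,g1[0]),(w2,g2[0])))
for p in [(362,130),(372,148),(384,145),(420,117)]: print("timer",plane(w1,p,50))
E
```

```text
time_s: 2.52
ee_pos: [476.6, 300.9, 260.1]
orientation: [0.021, 1.0, -0.0, -0.0]
ft_force: [-0.0, -0.3, 0.9]
finger_gap: 28.1
finger_force: 0.0
(array([227.14650146, 188.2755102 ]), np.int32(1372)) (array([179.38285292, 188.5195861 ]), np.int32(1353)) lid (array([490.69840843, 189.16905029,  63.98644425]), [0.1, 0.1])
(array([277.63565891, 191.05426357]), [11, 3, 6, 25, 129]) [497.56278207 261.8524669   65.        ] [229.71648525 191.1798786 ]
(array([227.93495935, 191.31707317]), [9, 2, 7, 25, 123])
grip (array([494.23365085, 260.87891227,  78.8416812 ]), [0.1, 0.1])
timer [416.63640956 385.41042203  50.        ]
timer [442.71210162 401.3654004   50.        ]
timer [439.03590623 418.71198755  50.        ]
timer [401.35128943 468.03553629  50.        ]
```

```bash
python3 -m pendant '[{"dx":0,"dy":0,"dz":0,"ax":0.157,"ay":0,"az":0},{"dx":0,"dy":0,"dz":0,"ax":0.157,"ay":0,"az":0},{"dx":0,"dy":0,"dz":0,"ax":0.157,"ay":0,"az":0},{"dx":0,"dy":0,"dz":0,"ax":0.157,"ay":0,"az":0},{"dx":0,"dy":0,"dz":0,"ax":0.157,"ay":0,"az":0}]' 0.3;
python3 -m pendant '[{"dx":-5,"dy":25,"dz":26,"ax":0,"ay":0,"az":0},{"dx":-6,"dy":34,"dz":36,"ax":0,"ay":0,"az":0},{"dx":-6,"dy":26,"dz":28,"ax":0,"ay":0,"az":0},{"dx":0,"dy":15,"dz":16,"ax":0,"ay":0,"az":0},{"dx":0,"dy":0,"dz":0,"ax":0,"ay":0,"az":0}]' 0.3
python3 - <<'E'
from h import *
st=r.read_state();q=R.from_quat(st["orientation"]);print(st["ee_pos"],q.as_matrix().round(3).tolist(),st["joints"].round(2))
g=np.array([494.2,260.9,78.8])
print("to bar at 10 behind tip:",q.inv().apply(g-st["ee_pos"])+[0,0,10])
E
```

```text
time_s: 3.2
ee_pos: [477.2, 301.0, 261.3]
orientation: [0.02, 0.923, -0.384, -0.007]
ft_force: [0.0, 0.0, 0.4]
finger_gap: 27.5
finger_force: 0.0
time_s: 3.82
ee_pos: [493.0, 295.7, 113.9]
orientation: [0.019, 0.923, -0.383, -0.009]
ft_force: [0.9, 1.3, 0.9]
finger_gap: 27.7
finger_force: 0.0
[493.0234383  295.6951005  113.93938662] [[-0.999, 0.029, -0.031], [0.042, 0.705, -0.708], [0.001, -0.708, -0.706]] [-1.01  0.82  0.23  1.47  0.32  1.5   0.6 ]
to bar at 10 behind tip: [-2.67763494  0.38615839 59.39170944]
```

```bash
python3 -m pendant '[{"dx":-2.5,"dy":0,"dz":14,"ax":0,"ay":0,"az":0},{"dx":0,"dy":0,"dz":20,"ax":0,"ay":0,"az":0},{"dx":0,"dy":0,"dz":15,"ax":0,"ay":0,"az":0},{"dx":0,"dy":0,"dz":10,"ax":0,"ay":0,"az":0},{"dx":0,"dy":0,"dz":0,"ax":0,"ay":0,"az":0}]' 0.3
python3 - <<'E'
from h import *
st=r.read_state();print(st["ee_pos"],st["ft_force"])
w=r.read_camera("wrist");cv2.imwrite("pics/w4.png",w["pixels"][:,:,::-1])
ph=np.linspace(.308,1.60,15);ta=np.interp(ph,[.75,1.55],[.785,0])
tz=lambda t:np.array([-np.sin(t),-np.cos(t)]);ty=lambda t:np.array([np.cos(t),-np.sin(t)])
P=[75.3*np.array([np.cos(p),np.sin(p)])+10*tz(t) for p,t in zip(ph,ta)]
for i in range(14):
    d=P[i+1]-P[i]; print(round(ph[i+1],2),"dy %.1f dz %.1f ax %.3f"%(d@ty(ta[i]),d@tz(ta[i]),ta[i+1]-ta[i]))
E
```

```text
time_s: 4.45
ee_pos: [494.2, 254.3, 72.9]
orientation: [0.019, 0.924, -0.383, -0.008]
ft_force: [-0.5, 0.6, -0.1]
finger_gap: 27.6
finger_force: 0.0
[494.22579491 254.33630227  72.88818676] [-0.53548394  0.63453411 -0.09653476]
0.4 dy -6.3 dz -2.9 ax 0.000
0.49 dy -6.6 dz -2.3 ax 0.000
0.58 dy -6.7 dz -1.7 ax 0.000
0.68 dy -6.9 dz -1.1 ax 0.000
0.77 dy -6.7 dz -0.4 ax -0.019
0.86 dy -6.0 dz 0.0 ax -0.091
0.95 dy -6.0 dz 0.0 ax -0.091
1.05 dy -6.0 dz 0.1 ax -0.091
1.14 dy -6.0 dz 0.1 ax -0.091
1.23 dy -6.0 dz 0.1 ax -0.091
1.32 dy -6.0 dz 0.1 ax -0.091
1.42 dy -6.0 dz 0.1 ax -0.091
1.51 dy -6.0 dz 0.1 ax -0.091
1.6 dy -6.5 dz 0.2 ax -0.041
```

View pics/w4.png

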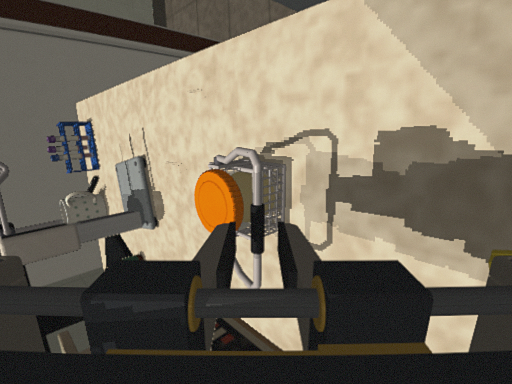

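The bar, with its black sleeve at (258,230), lies between the two fingers. Now I'll swing it up slowly.

```bash
python3 -m pendant '[{"dx":0,"dy":-6.3,"dz":-1,"ax":0,"ay":0,"az":0},{"dx":0,"dy":-6.6,"dz":-1,"ax":0,"ay":0,"az":0},{"dx":0,"dy":-6.7,"dz":-1,"ax":0,"ay":0,"az":0},{"dx":0,"dy":-6.9,"dz":-1,"ax":0,"ay":0,"az":0},{"dx":0,"dy":-6.7,"dz":-0.4,"ax":-0.019,"ay":0,"az":0}]' 0.3
python3 -m pendant '[{"dx":0,"dy":-6,"dz":0,"ax":-0.091,"ay":0,"az":0},{"dx":0,"dy":-6,"dz":0,"ax":-0.091,"ay":0,"az":0},{"dx":0,"dy":-6,"dz":0,"ax":-0.091,"ay":0,"az":0}]' 0.3
python3 - <<'E'
from h import *
w=r.read_camera("wrist");cv2.imwrite("pics/w5.png",w["pixels"][:,:,::-1])
s=r.read_camera("scene");print(orange(s))
E
```

```text
time_s: 5.12
ee_pos: [493.3, 234.6, 99.6]
orientation: [0.019, 0.928, -0.373, -0.008]
ft_force: [-0.3, 0.1, -0.5]
finger_gap: 27.4
finger_force: 0.0
time_s: 5.5
ee_pos: [493.1, 220.3, 111.4]
orientation: [0.02, 0.97, -0.242, -0.004]
ft_force: [0.0, -0.9, -0.1]
finger_gap: 27.7
finger_force: 0.0
(array([197.1372549 , 196.32679739]), np.int32(153))
```

View pics/w5.png

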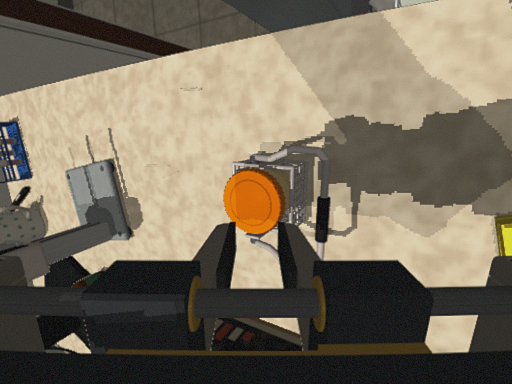

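The bar slipped out under the outer finger; the sleeve is now at (322,220), outside the fingers. I'll measure where it lies, back off and re-enter deeper with a narrower gap.

```bash
cat > bar.py <<'E'
from h import *
import sys
def bar(w,g):  # ray through sleeve meets arc plane x~493 (contains pivot)
    e,d=ray(w,g); n=np.array([.999,-.045,0]); p0=np.array([490.7,189.2,56.])
    t=n@(p0+n*1.0-e)/(n@d); return e+d*t
def bar2(w,g,L=75.3):
    e,d=ray(w,g);p0=np.array([490.7,189.2,56.]);yb=np.array([.999,-.045,0])
    A=np.eye(3)-np.outer(yb,yb);a=A@(e-p0);b=A@d   # distance to hinge line = L
    D=(a@b)**2-(b@b)*(a@a-L*L);return [(e+d*t).round(1) for t in [(-(a@b)-np.sqrt(max(D,0)))/(b@b),(-(a@b)+np.sqrt(max(D,0)))/(b@b)]],D
E
python3 -m pendant '[{"dx":0,"dy":0,"dz":-20,"ax":0.1,"ay":0,"az":0},{"dx":0,"dy":10,"dz":-30,"ax":0.1,"ay":0,"az":0},{"dx":0,"dy":20,"dz":-20,"ax":0.1,"ay":0,"az":0},{"dx":0,"dy":10,"dz":0,"ax":0,"ay":0,"az":0},{"dx":0,"dy":0,"dz":0,"ax":0,"ay":0,"az":0}]' 0.2
python3 - <<'E'
from bar import *
st=r.read_state();q=R.from_quat(st["orientation"]);print(st["ee_pos"],q.as_matrix().round(3).tolist())
w=r.read_camera("wrist");np.save("w6.npy",w,allow_pickle=True)
m=(w["pixels"][120:235,150:420].max(2)<45).astype(np.uint8);n,l,s,ce=cv2.connectedComponentsWithStats(m)
C=[(ce[i]+[150,120],s[i].tolist()) for i in range(1,n) if s[i,4]>40]
for g,a in C: print(g.round(1),a,bar2(w,g))
t=r.read_camera("top");print(orange(t),orange(r.read_camera("scene")))
E
```

```text
time_s: 6.22
ee_pos: [495.1, 290.1, 141.9]
orientation: [0.018, 0.922, -0.387, -0.008]
ft_force: [-0.1, -0.4, -0.2]
finger_gap: 18.0
finger_force: 0.0
[495.13964806 290.05447727 141.87870467] [[-0.999, 0.027, -0.029], [0.04, 0.7, -0.713], [0.001, -0.714, -0.7]]
[282.6 200. ] [127, 63, 11, 36, 242] ([array([493.6, 261.1,  78.1]), array([525.3, 178.9, -18.8])], np.float64(3683.9617362681165))
[238.1 228.9] [84, 103, 8, 12, 80] ([array([519.4, 235.6, 114.3]), array([573.3, 120.5,  17.9])], np.float64(4741.767216074761))
[274.9 228.8] [122, 102, 8, 13, 81] ([array([522. , 257.2,  85.4]), array([571.8, 165.3, -16.5])], np.float64(3975.7237831025996))
(array([205.33783784, 210.83783784]), np.int32(222)) (array([197.03896104, 196.31168831]), np.int32(154))
```

The bail is still at 0.30 rad and the basket hasn't moved. I'll go in deeper with more tilt.

```bash
python3 -m pendant '[{"dx":0,"dy":10,"dz":-5,"ax":0.095,"ay":0,"az":0},{"dx":0,"dy":10,"dz":-5,"ax":0.095,"ay":0,"az":0},{"dx":0,"dy":0,"dz":0,"ax":0,"ay":0,"az":0}]' 0.22
python3 - <<'E'
from h import *
st=r.read_state();q=R.from_quat(st["orientation"]);print(st["ee_pos"],q.as_matrix().round(3).tolist(),st["joints"].round(2))
print("to bar at 21 behind tip:",q.inv().apply(np.array([493.8,261.1,78.5])-st["ee_pos"])+[0,0,21])
E
```

```text
time_s: 6.75
ee_pos: [495.6, 311.1, 132.9]
orientation: [0.017, 0.881, -0.473, -0.01]
ft_force: [-0.1, -0.0, -1.0]
finger_gap: 20.3
finger_force: 0.0
[495.59918714 311.06875211 132.92089593] [[-0.999, 0.02, -0.035], [0.04, 0.553, -0.832], [0.002, -0.833, -0.553]] [-1.06  0.94  0.25  1.32  0.38  1.7   0.6 ]
to bar at 21 behind tip: [-0.32548361 17.67761912 92.75752935]
```

```bash
python3 -m pendant '[{"dx":0,"dy":17.7,"dz":10,"ax":0,"ay":0,"az":0},{"dx":0,"dy":0,"dz":25,"ax":0,"ay":0,"az":0},{"dx":0,"dy":0,"dz":28,"ax":0,"ay":0,"az":0},{"dx":0,"dy":0,"dz":20,"ax":0,"ay":0,"az":0},{"dx":0,"dy":0,"dz":10,"ax":0,"ay":0,"az":0}]' 0.22
python3 -m pendant '[{"dx":0,"dy":0,"dz":0,"ax":0,"ay":0,"az":0},{"dx":0,"dy":0,"dz":0,"ax":0,"ay":0,"az":0}]' 0.22
python3 - <<'E'
from bar import *
st=r.read_state();q=R.from_quat(st["orientation"]);print(st["ee_pos"],q.as_matrix().round(3).tolist())
print("bar in tool",q.inv().apply(np.array([493.8,261.1,78.5])-st["ee_pos"]))
w=r.read_camera("wrist");np.save("w7.npy",w,allow_pickle=True);cv2.imwrite("pics/w7.png",w["pixels"][:,:,::-1])
print(proj(w,[493.8,261.1,78.5]),"lid",orange(w)[0],proj(w,[490.7,189.2,64]),"tip",proj(w,st["ee_pos"]))
ph=np.linspace(.30,1.58,15);ta=np.interp(ph,[.55,1.55],[.983,0])
tz=lambda t:np.array([-np.sin(t),-np.cos(t)]);ty=lambda t:np.array([np.cos(t),-np.sin(t)])
P=[75.3*np.array([np.cos(p),np.sin(p)])+21*tz(t) for p,t in zip(ph,ta)]
for i in range(14):
    d=P[i+1]-P[i]; print(round(ph[i+1],2),"dy %.1f dz %.1f ax %.3f"%(d@ty(ta[i]),d@tz(ta[i]),ta[i+1]-ta[i]))
E
```

```text
time_s: 7.38
ee_pos: [494.1, 241.3, 68.9]
orientation: [0.019, 0.882, -0.472, -0.01]
ft_force: [0.5, 0.3, 0.3]
finger_gap: 20.0
finger_force: 0.0
time_s: 7.62
ee_pos: [494.1, 244.3, 68.9]
orientation: [0.018, 0.882, -0.471, -0.009]
ft_force: [-0.7, -0.1, 0.5]
finger_gap: 20.4
finger_force: 0.0
[494.08476227 244.32517153  68.92694318] [[-0.999, 0.023, -0.033], [0.04, 0.556, -0.831], [-0.001, -0.831, -0.556]]
bar in tool [  0.95626915   1.35578471 -19.24491553]
[258.93802139 232.99092918] lid [228.29340511 200.24764468] [227.37981532 204.01974993] tip [256.83703611 224.18477968]
0.39 dy -6.7 dz -1.6 ax 0.000
0.48 dy -6.8 dz -1.0 ax 0.000
0.57 dy -6.4 dz -0.4 ax -0.024
0.67 dy -5.0 dz -0.0 ax -0.090
0.76 dy -5.0 dz -0.0 ax -0.090
0.85 dy -5.0 dz -0.0 ax -0.090
0.94 dy -5.0 dz 0.0 ax -0.090
1.03 dy -5.0 dz 0.0 ax -0.090
1.12 dy -5.0 dz 0.0 ax -0.090
1.21 dy -5.0 dz 0.0 ax -0.090
1.31 dy -5.0 dz 0.0 ax -0.090
1.4 dy -5.0 dz 0.1 ax -0.090
1.49 dy -5.0 dz 0.1 ax -0.090
1.58 dy -5.6 dz 0.1 ax -0.060
```

View pics/w7.png

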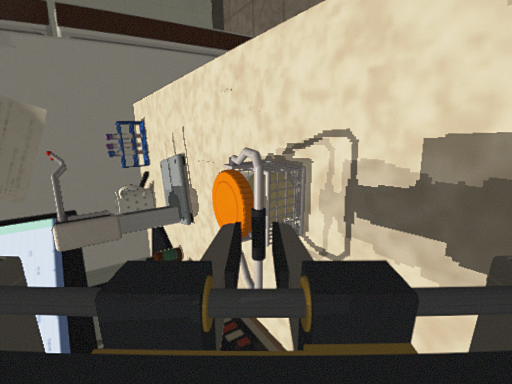

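The bar, with the sleeve at (258,235), is well inside the narrower cage. I'll swing part of the way and check it by numbers.

```bash
python3 -m pendant '[{"dx":0,"dy":-6.7,"dz":-1,"ax":0,"ay":0,"az":0},{"dx":0,"dy":-6.8,"dz":-0.8,"ax":0,"ay":0,"az":0},{"dx":0,"dy":-6.4,"dz":-0.4,"ax":-0.024,"ay":0,"az":0},{"dx":0,"dy":-5,"dz":0,"ax":-0.09,"ay":0,"az":0},{"dx":0,"dy":0,"dz":0,"ax":0,"ay":0,"az":0}]' 0.22
cat >> bar.py <<'E'
def check():
    st=r.read_state();q=R.from_quat(st["orientation"]);w=r.read_camera("wrist")
    print(st["ee_pos"].round(1),st["ft_force"].round(1))
    # sleeve end visible above fingers: dark blob; report grip candidates, bright-wire pixels in columns
    g=w["pixels"][190:226,200:345].max(2); m=(g<50).astype(np.uint8);n,l,s,ce=cv2.connectedComponentsWithStats(m)
    for i in range(1,n):
        if s[i,4]>40:
            c=ce[i]+[200,190];b=bar2(w,c)[0][0];v=b-[490.7,189.2,56];print(c.round(),s[i].tolist(),"phi",round(float(np.arctan2(v[2],v[1])),2),"in tool",q.inv().apply(b-st["ee_pos"]).round(1))
    print("lid",orange(r.read_camera("top"))[0],orange(r.read_camera("scene"))[0]);return w
E
python3 - <<'E'
from bar import *
w=check()
ph=.67
for p in (.3,.5,.67): print(p,proj(w,np.array([493.8,189.2+75.3*np.cos(p),56+75.3*np.sin(p)])))
cv2.imwrite("pics/w8.png",w["pixels"][:,:,::-1])
E
```

```text
time_s: 8.3
ee_pos: [494.5, 230.2, 93.0]
orientation: [0.02, 0.907, -0.42, -0.008]
ft_force: [0.3, -0.5, 0.1]
finger_gap: 20.4
finger_force: 0.0
[494.5 230.2  93. ] [ 0.3 -0.5  0.1]
[266. 218.] [58, 18, 22, 18, 243] phi 0.64 in tool [ 11.8   5.8 -20. ]
lid [205.31555556 210.82222222] [197.14102564 196.37820513]
0.3 [302.04037373 228.57468021]
0.5 [281.81059991 231.46728088]
0.67 [263.00115967 232.80579908]
```

It is working: the bail is at about 0.64 rad, still caged, and the basket hasn't moved. I'll continue.

```bash
python3 -m pendant '[{"dx":0,"dy":-5,"dz":0,"ax":-0.09,"ay":0,"az":0},{"dx":0,"dy":-5,"dz":0,"ax":-0.09,"ay":0,"az":0},{"dx":0,"dy":-5,"dz":0,"ax":-0.09,"ay":0,"az":0},{"dx":0,"dy":-5,"dz":0,"ax":-0.09,"ay":0,"az":0},{"dx":0,"dy":-5,"dz":0,"ax":-0.09,"ay":0,"az":0}]' 0.22
python3 -c "
from bar import *
check()"
python3 -m pendant '[{"dx":0,"dy":-5,"dz":0,"ax":-0.09,"ay":0,"az":0},{"dx":0,"dy":-5,"dz":0,"ax":-0.09,"ay":0,"az":0},{"dx":0,"dy":-5,"dz":0,"ax":-0.09,"ay":0,"az":0},{"dx":0,"dy":-5,"dz":0,"ax":-0.09,"ay":0,"az":0},{"dx":0,"dy":-5.6,"dz":0,"ax":-0.06,"ay":0,"az":0}]' 0.22
python3 -m pendant '[{"dx":0,"dy":0,"dz":0,"ax":0,"ay":0,"az":0},{"dx":0,"dy":0,"dz":0,"ax":0,"ay":0,"az":0}]' 0.22
python3 - <<'E'
from bar import *
w=check();cv2.imwrite("pics/w9.png",w["pixels"][:,:,::-1])
st=r.read_state();print(R.from_quat(st["orientation"]).as_matrix().round(3).tolist(),st["finger_gap"])
E
```

```text
time_s: 9.07
ee_pos: [492.1, 212.3, 105.5]
orientation: [0.019, 0.978, -0.207, -0.005]
ft_force: [0.7, -0.8, 0.5]
finger_gap: 20.1
finger_force: 0.1
[492.1 212.3 105.5] [ 0.7 -0.8  0.5]
[265. 219.] [58, 20, 22, 16, 226] phi 1.05 in tool [ 11.5   5.9 -20.4]
lid [206.6576087  210.93478261] [197.32653061 196.43537415]
time_s: 9.85
ee_pos: [490.9, 188.3, 111.1]
orientation: [0.02, 1.0, 0.001, -0.001]
ft_force: [0.5, -0.6, 0.5]
finger_gap: 20.4
finger_force: 0.1
time_s: 10.1
ee_pos: [491.1, 189.0, 111.3]
orientation: [0.019, 1.0, -0.0, -0.001]
ft_force: [-0.2, 0.4, -0.8]
finger_gap: 20.2
finger_force: 0.0
[491.1 189.  111.3] [-0.2  0.4 -0.8]
[259. 218.] [52, 19, 15, 17, 211] phi 1.54 in tool [ 11.9   2.  -19.9]
lid [ 74.21875 202.40625] [199.83783784 194.62162162]
[[-0.999, 0.038, -0.001], [0.038, 0.999, 0.0], [0.001, 0.0, -1.0]] 20.005632723088578
```

The bail is upright at about 1.54 rad. Next I'll grip it and lift slightly.

```bash
Z='x'; python3 -m pendant '[{"dx":0,"dy":0,"dz":0,"ax":0,"ay":0,"az":0},{"dx":0,"dy":0,"dz":0,"ax":0,"ay":0,"az":0},{"dx":0,"dy":0,"dz":0,"ax":0,"ay":0,"az":0},{"dx":0,"dy":0,"dz":0,"ax":0,"ay":0,"az":0}]' 0
python3 -m pendant '[{"dx":0,"dy":0,"dz":-1,"ax":0,"ay":0,"az":0},{"dx":0,"dy":0,"dz":-2,"ax":0,"ay":0,"az":0},{"dx":0,"dy":0,"dz":-3,"ax":0,"ay":0,"az":0},{"dx":0,"dy":0,"dz":-4,"ax":0,"ay":0,"az":0},{"dx":0,"dy":0,"dz":-5,"ax":0,"ay":0,"az":0}]' 0
python3 -m pendant '[{"dx":0,"dy":0,"dz":-7,"ax":0,"ay":0,"az":0},{"dx":0,"dy":0,"dz":-8,"ax":0,"ay":0,"az":0},{"dx":0,"dy":0,"dz":-8,"ax":0,"ay":0,"az":0},{"dx":0,"dy":0,"dz":-6,"ax":0,"ay":0,"az":0},{"dx":0,"dy":0,"dz":-3,"ax":0,"ay":0,"az":0}]' 0
python3 -m pendant '[{"dx":0,"dy":0,"dz":0,"ax":0,"ay":0,"az":0},{"dx":0,"dy":0,"dz":0,"ax":0,"ay":0,"az":0},{"dx":0,"dy":0,"dz":0,"ax":0,"ay":0,"az":0}]' 0
python3 - <<'E'
from bar import *
w=check();cv2.imwrite("pics/w10.png",w["pixels"][:,:,::-1]);l=orange(w);print(l)
st=r.read_state();print(st["finger_gap"],st["finger_force"],proj(w,st["ee_pos"]-[0,0,47]))
E
```

```text
time_s: 10.75
ee_pos: [491.3, 187.6, 112.0]
orientation: [0.02, 1.0, 0.0, -0.0]
ft_force: [0.6, 0.2, -2.0]
finger_gap: 6.4
finger_force: 25.8
time_s: 11.38
ee_pos: [491.5, 187.6, 127.4]
orientation: [0.02, 1.0, 0.0, 0.0]
ft_force: [-0.9, -0.3, -5.0]
finger_gap: 6.4
finger_force: 25.1
time_s: 12.0
ee_pos: [491.6, 187.6, 159.6]
orientation: [0.02, 1.0, 0.001, 0.0]
ft_force: [-0.7, 0.3, -3.2]
finger_gap: 6.1
finger_force: 25.1
time_s: 12.38
ee_pos: [491.3, 187.5, 158.8]
orientation: [0.02, 1.0, 0.0, -0.0]
ft_force: [-0.8, 0.1, -4.1]
finger_gap: 6.5
finger_force: 25.1
[491.3 187.5 158.8] [-0.8  0.1 -4.1]
[256. 219.] [37, 19, 32, 17, 258] phi 1.6 in tool [-5.3 -0.1 27.5]
lid [ 74.21875 202.40625] [198.34615385 186.29487179]
(array([280.07758621, 203.42241379]), np.int32(580))
6.577108856864894 25.13337939977646 [255.99832396 206.07652338]
```

View pics/w10.png

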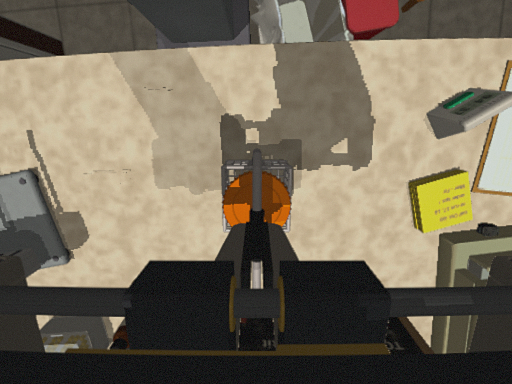

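The basket is lifted, hanging straight below the fingers with the lid at (256,200), and weighs about 4 N. Now I'll raise it and turn it toward the stand's heading.

```bash
python3 -m pendant '[{"dx":0,"dy":0,"dz":-6,"ax":0,"ay":0,"az":0.05},{"dx":0,"dy":0,"dz":-12,"ax":0,"ay":0,"az":0.1},{"dx":0,"dy":0,"dz":-18,"ax":0,"ay":0,"az":0.12},{"dx":0,"dy":0,"dz":-18,"ax":0,"ay":0,"az":0.13},{"dx":0,"dy":0,"dz":-12,"ax":0,"ay":0,"az":0.13}]' 0
python3 -m pendant '[{"dx":0,"dy":0,"dz":-4,"ax":0,"ay":0,"az":0.13},{"dx":0,"dy":0,"dz":0,"ax":0,"ay":0,"az":0.13},{"dx":0,"dy":0,"dz":0,"ax":0,"ay":0,"az":0.13},{"dx":0,"dy":0,"dz":0,"ax":0,"ay":0,"az":0.13},{"dx":0,"dy":0,"dz":0,"ax":0,"ay":0,"az":0.13}]' 0
python3 -m pendant '[{"dx":0,"dy":0,"dz":0,"ax":0,"ay":0,"az":0.11},{"dx":0,"dy":0,"dz":0,"ax":0,"ay":0,"az":0.07},{"dx":0,"dy":0,"dz":0,"ax":0,"ay":0,"az":0},{"dx":0,"dy":0,"dz":0,"ax":0,"ay":0,"az":0}]' 0
python3 - <<'E'
from h import *
st=r.read_state();q=R.from_quat(st["orientation"]);print(st["ee_pos"],q.as_matrix().round(3).tolist(),st["joints"].round(2),st["ft_force"])
print(q.inv().apply(np.array([385,-178,225])-st["ee_pos"]))
w=r.read_camera("wrist");np.save("w11.npy",w,allow_pickle=True);print(red(w))
E
```

```text
time_s: 13.15
ee_pos: [491.7, 187.6, 225.9]
orientation: [0.284, 0.959, 0.001, 0.0]
ft_force: [-0.2, 0.5, -4.2]
finger_gap: 6.2
finger_force: 25.1
time_s: 13.78
ee_pos: [491.3, 187.5, 229.0]
orientation: [0.575, 0.818, 0.0, -0.0]
ft_force: [-0.2, 0.5, -4.4]
finger_gap: 6.4
finger_force: 25.1
time_s: 14.28
ee_pos: [491.4, 187.5, 229.1]
orientation: [0.644, 0.765, 0.0, -0.0]
ft_force: [0.5, 0.5, -3.8]
finger_gap: 6.8
finger_force: 25.1
[491.42220469 187.50039361 229.06967069] [[-0.17, 0.985, 0.0], [0.985, 0.17, 0.001], [0.001, 0.0, -1.0]] [-0.66  0.22  0.27  1.88 -0.07  1.05 -0.19] [ 0.5102038   0.54471172 -3.81829099]
[-342.02408625 -167.14829711    3.70901597]
[([132.3, 20.5], 2189)]
```

```bash
python3 -m pendant '[{"dx":-6,"dy":-3,"dz":0,"ax":0,"ay":0,"az":0},{"dx":-12,"dy":-6,"dz":0,"ax":0,"ay":0,"az":0},{"dx":-18,"dy":-9,"dz":0,"ax":0,"ay":0,"az":0},{"dx":-22,"dy":-11,"dz":0,"ax":0,"ay":0,"az":0},{"dx":-22,"dy":-11,"dz":0,"ax":0,"ay":0,"az":0}]' 0
python3 -m pendant '[{"dx":-22,"dy":-11,"dz":0,"ax":0,"ay":0,"az":0},{"dx":-22,"dy":-11,"dz":0,"ax":0,"ay":0,"az":0},{"dx":-22,"dy":-11,"dz":0,"ax":0,"ay":0,"az":0},{"dx":-22,"dy":-11,"dz":0,"ax":0,"ay":0,"az":0},{"dx":-22,"dy":-11,"dz":0,"ax":0,"ay":0,"az":0}]' 0
python3 -m pendant '[{"dx":-22,"dy":-10,"dz":0,"ax":0,"ay":0,"az":0},{"dx":-22,"dy":-10,"dz":0,"ax":0,"ay":0,"az":0},{"dx":-22,"dy":-10,"dz":0,"ax":0,"ay":0,"az":0},{"dx":-22,"dy":-10,"dz":0,"ax":0,"ay":0,"az":0},{"dx":-22,"dy":-10,"dz":0,"ax":0,"ay":0,"az":0}]' 0
python3 -m pendant '[{"dx":-18,"dy":-8,"dz":0,"ax":0,"ay":0,"az":0},{"dx":-12,"dy":-6,"dz":0,"ax":0,"ay":0,"az":0},{"dx":-6,"dy":-3,"dz":0,"ax":0,"ay":0,"az":0},{"dx":0,"dy":0,"dz":0,"ax":0,"ay":0,"az":0},{"dx":0,"dy":0,"dz":0,"ax":0,"ay":0,"az":0}]' 0
python3 - <<'E'
from h import *
st=r.read_state();q=R.from_quat(st["orientation"]);print(st["ee_pos"],q.as_matrix().round(3).tolist(),st["ft_force"])
w=r.read_camera("wrist");np.save("w12.npy",w,allow_pickle=True);cv2.imwrite("pics/w12.png",w["pixels"][:,:,::-1]);print("wrist",red(w))
print("pred",[proj(w,p) for p in ([448.1,-133.9,208.5],[459.1,-198.5,208.5])])
s=r.read_camera("scene");print("scene",[x for x in red(s) if 200<x[0][0]<340],[proj(s,p).round(1) for p in ([448.1,-133.9,208.5],[459.1,-198.5,208.5])])
t=r.read_camera("top");print("top",[x for x in red(t) if 250<x[0][0]<330])
cv2.imwrite("pics/s12.png",s["pixels"][:,:,::-1])
E
```

```text
time_s: 14.95
ee_pos: [464.9, 99.6, 229.1]
orientation: [0.645, 0.764, 0.0, -0.0]
ft_force: [0.6, 0.3, -4.1]
finger_gap: 6.4
finger_force: 25.1
time_s: 15.58
ee_pos: [429.1, -17.8, 229.1]
orientation: [0.645, 0.764, 0.001, -0.0]
ft_force: [-0.0, -0.4, -4.6]
finger_gap: 6.5
finger_force: 25.1
time_s: 16.2
ee_pos: [398.1, -134.4, 228.9]
orientation: [0.645, 0.764, 0.001, -0.0]
ft_force: [0.4, 0.8, -4.2]
finger_gap: 6.6
finger_force: 25.1
time_s: 16.82
ee_pos: [388.8, -170.5, 228.7]
orientation: [0.644, 0.765, 0.001, -0.0]
ft_force: [-0.1, 0.2, -4.3]
finger_gap: 6.5
finger_force: 25.1
[ 388.8356531  -170.45469665  228.69607846] [[-0.17, 0.985, 0.0], [0.985, 0.17, 0.001], [0.001, 0.0, -1.0]] [-0.11971565  0.1847314  -4.2765675 ]
wrist [([340.9, 183.6], 77), ([458.2, 222.9], 21), ([335.1, 258.3], 36)]
pred [array([338.48699712, 184.42501385]), array([332.32429032, 259.83942792])]
scene [([279.0, 238.0], 5)] [array([258.7, 228.8]), array([278.9, 238.7])]
top [([298.0, 220.5], 2)]
```

```bash
python3 -m pendant '[{"dx":-1,"dy":7,"dz":0,"ax":0,"ay":0,"az":0},{"dx":-2,"dy":13,"dz":0,"ax":0,"ay":0,"az":0},{"dx":-3,"dy":13,"dz":0,"ax":0,"ay":0,"az":0},{"dx":-1,"dy":7,"dz":0,"ax":0,"ay":0,"az":0},{"dx":0,"dy":0,"dz":0,"ax":0,"ay":0,"az":0}]' 0
python3 -m pendant '[{"dx":0,"dy":0,"dz":0,"ax":0,"ay":0,"az":0},{"dx":0,"dy":0,"dz":0,"ax":0,"ay":0,"az":0}]' 0
python3 - <<'E'
from h import *
a=np.load("w12.npy",allow_pickle=True).item();w=r.read_camera("wrist");np.save("w13.npy",w,allow_pickle=True)
st=r.read_state();q=R.from_quat(st["orientation"]);print(st["ee_pos"],st["joints"].round(2))
print(red(w))
R2=[np.array(x[0]) for x in red(w) if x[1]>15]
f=lambda g:min(R2,key=lambda p:np.linalg.norm(p-g))
P=[]
for uv,g in (((340.9,183.6),[448.1,-133.9,208.5]),((335.1,258.3),[459.1,-198.5,208.5])):
    v=f(proj(w,g));print(v,proj(w,g));p=tri((a,uv),(w,v));print(p, plane(w,v,208.5));P.append(p[0])
cv2.imwrite("pics/w13.png",w["pixels"][:,:,::-1])
E
```

```text
time_s: 17.6
ee_pos: [430.2, -171.4, 229.0]
orientation: [0.644, 0.765, 0.0, 0.0]
ft_force: [-0.7, 0.0, 0.8]
finger_gap: 0.5
finger_force: 0.0
time_s: 17.85
ee_pos: [429.2, -171.4, 229.1]
orientation: [0.645, 0.764, 0.001, -0.0]
ft_force: [0.1, 0.4, 0.4]
finger_gap: 0.5
finger_force: 0.0
[ 429.21353373 -171.32240886  229.0625921 ] [-0.24  0.1   0.6   2.04 -0.06  1.03  0.55]
[([290.4, 173.7], 85), ([412.2, 214.2], 21), ([290.0, 250.8], 30)]
[290.4 173.7] [288.38486483 174.46264032]
(array([ 449.29760898, -132.74650851,  210.02557087]), [0.1, 0.1]) [ 449.53206308 -133.04147372  208.5       ]
[290.  250.8] [285.94986131 251.30443376]
(array([ 463.74237604, -200.07329608,  201.96646513]), [0.3, 0.3]) [ 462.3732576  -197.47370761  208.5       ]
```

The fingers are empty, so the basket has slipped out. I'll find where it is now.

```bash
python3 - <<'E'
from h import *
w=np.load("w13.npy",allow_pickle=True).item();a=np.load("w12.npy",allow_pickle=True).item()
s=r.read_camera("scene");t=r.read_camera("top")
for n,c in (("scene",s),("top",t),("w12",a),("w13",w)): print(n,orange(c),red(c)[:4])
try: print(tri((s,orange(s)[0]),(t,orange(t)[0])))
except Exception as e: print(e)
A=np.hstack([cv2.resize(s["pixels"][150:300,190:340],(400,400),interpolation=2),cv2.resize(t["pixels"][170:270,250:350],(400,400),interpolation=2)])
B=np.hstack([a["pixels"][60:260,130:],w["pixels"][60:260,130:]]);B=cv2.resize(B,(800,200))
cv2.imwrite("pics/mix.png",np.vstack([A,B])[:,:,::-1])
E
```

```text
scene (array([265.72881356, 261.19491525]), np.int32(118)) [([181.3, 89.3], 3), ([279.0, 238.0], 5), ([106.0, 274.9], 46)]
top (array([301.47297297, 226.08783784]), np.int32(148)) [([55.5, 96.0], 28), ([297.7, 220.7], 3), ([156.9, 300.9], 1222)]
w12 (array([237.97887324, 200.3556338 ]), np.int32(1136)) [([340.9, 183.6], 77), ([458.2, 222.9], 21), ([335.1, 258.3], 36)]
w13 (array([257.70921132, 179.34918724]), np.int32(1661)) [([290.4, 173.7], 85), ([412.2, 214.2], 21), ([290.0, 250.8], 30)]
(array([ 437.39078642, -165.17932993,   71.27191156]), [7.5, 7.5])
```

View pics/mix.png

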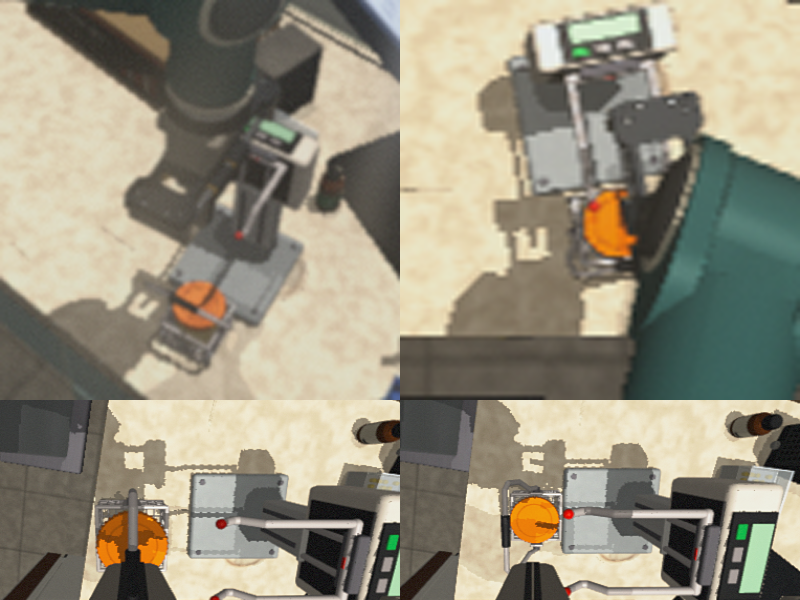

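The basket fell straight down. It is standing upright with its cup in front of the stand, and its bail is folded out to the stand's -x side. Before re-gripping I'll use the lid size in the stored pictures to see whether the grip crept.

```bash
python3 - <<'E'
from h import *
w=r.read_camera("wrist")
I={"w10":cv2.imread("pics/w10.png")[:,:,::-1],"w11":np.load("w11.npy",allow_pickle=True).item()["pixels"],"w12":np.load("w12.npy",allow_pickle=True).item()["pixels"],"now":w["pixels"]}
for n,p in I.items():
    h=cv2.cvtColor(np.ascontiguousarray(p),cv2.COLOR_RGB2HSV); m=cv2.inRange(h,(4,150,60),(20,255,255))
    k,l,s,ce=cv2.connectedComponentsWithStats(m)
    S=[s[i] for i in range(1,k) if s[i,4]>60];x0=min(a[0] for a in S);x1=max(a[0]+a[2] for a in S);y0=min(a[1] for a in S)
    print(n,"lid cols",x0,x1,"w",x1-x0,"top row",y0,"depth",64*276.3/(x1-x0))
    # bar end: grey wire in column of TCP, above fingers
    col=p[120:225,254:259].mean(1).mean(1) if n!="now" else [0]
    print(np.round(col[::3]).astype(int).tolist() if n!="now" else "")
g,a=grip(w,(232,200),18);print("sleeve",g,a,plane(w,g,60),"lid",orange(w),plane(w,orange(w)[0],65))
E
```

```text
w10 lid cols 223 512 w 289 top row 61 depth 61.187543252595155
[183, 103, 103, 148, 175, 177, 172, 173, 81, 80, 58, 71, 70, 71, 71, 70, 75, 74, 74, 74, 74, 73, 73, 73, 72, 73, 73, 73, 73, 73, 73, 17, 17, 18, 19]
w11 lid cols 168 437 w 269 top row 133 depth 65.7368029739777
[222, 216, 214, 139, 130, 129, 127, 127, 132, 137, 75, 114, 113, 115, 113, 113, 129, 125, 124, 126, 125, 125, 125, 124, 124, 124, 124, 123, 120, 92, 94, 22, 26, 21, 26]
w12 lid cols 222 511 w 289 top row 84 depth 61.187543252595155
[217, 217, 218, 133, 122, 122, 126, 125, 124, 129, 76, 113, 113, 114, 113, 113, 128, 125, 124, 124, 125, 124, 124, 124, 123, 123, 120, 124, 123, 93, 94, 21, 20, 23, 21]
now lid cols 217 483 w 266 top row 77 depth 66.47819548872181

sleeve [231.28813559 193.15254237] [16, 0, 4, 25, 59] [ 399.00253715 -195.2228026    60.        ] lid (array([260.48628885, 179.43510055]), np.int32(1641)) [ 434.29631248 -169.06584786   65.        ]
```

The bar profile didn't change before the drop, so the grip was steady and the loss was sudden. The basket stands below the gripper. I'll take a second view to locate the lid, bail and hook tips.

```bash
python3 -m pendant '[{"dx":0,"dy":-12,"dz":-5,"ax":0,"ay":0,"az":0},{"dx":0,"dy":-20,"dz":-10,"ax":0,"ay":0,"az":0},{"dx":0,"dy":-16,"dz":-10,"ax":0,"ay":0,"az":0},{"dx":0,"dy":0,"dz":0,"ax":0,"ay":0,"az":0},{"dx":0,"dy":0,"dz":0,"ax":0,"ay":0,"az":0}]' 0.3
cat > loc.py <<'E'
from h import *
def dark(w,lo=20,hi=400,thr=48):
    reg=w["pixels"][80:225,150:420].max(2); m=(reg<thr).astype(np.uint8)
    n,l,s,ce=cv2.connectedComponentsWithStats(m);out=[]
    for i in range(1,n):
        if lo<s[i,4]<hi:
            pts=np.argwhere(l==i)[:,::-1].astype(np.float32);(c,sz,an)=cv2.minAreaRect(pts);vx,vy=cv2.fitLine(pts,cv2.DIST_L2,0,.01,.01).ravel()[:2]
            out.append((np.array(ce[i])+[150,80],int(s[i,4]),np.round(sz,1).tolist(),(round(float(vx),2),round(float(vy),2))))
    return out
E
python3 - <<'E'
from loc import *
a=np.load("w13.npy",allow_pickle=True).item();w=r.read_camera("wrist");np.save("w14.npy",w,allow_pickle=True)
st=r.read_state();print(st["ee_pos"])
for n,c in (("a",a),("w",w)):
    print(n,"lid",orange(c),"red",red(c))
    for d in dark(c): print(d)
print("lid",tri((a,orange(a)[0]),(w,orange(w)[0])))
E
```

```text
time_s: 18.68
ee_pos: [382.1, -179.2, 253.7]
orientation: [0.644, 0.765, 0.001, -0.0]
ft_force: [0.6, 1.0, 0.3]
finger_gap: 27.8
finger_force: 0.0
[ 382.13599062 -179.17221763  253.55485404]
a lid (array([257.70921132, 179.34918724]), np.int32(1661)) red [([290.4, 173.7], 85), ([412.2, 214.2], 21), ([290.0, 250.8], 30)]
(array([360.5       , 166.11363636]), 44, [14.9, 3.5], (0.96, 0.29))
(array([230.70469799, 190.43624161]), 149, [30.0, 7.0], (0.03, 1.0))
(array([365.94690265, 190.87610619]), 113, [30.2, 4.1], (0.85, 0.53))
(array([417.82222222, 214.08888889]), 45, [2.5, 24.2], (0.13, -0.99))
(array([167.046875  , 218.05729167]), 192, [10.6, 24.0], (0.87, -0.5))
(array([388.72222222, 220.44444444]), 126, [18.0, 10.0], (0.95, 0.31))
w lid (array([294.65517241, 176.22413793]), np.int32(1450)) red [([342.1, 169.0], 67), ([449.0, 205.0], 20), ([336.6, 239.5], 50)]
(array([215.26086957,  87.17391304]), 23, [1.6, 15.0], (0.09, -1.0))
(array([384.31034483, 163.13793103]), 29, [12.0, 3.0], (0.99, 0.15))
(array([268.30136986, 184.64383562]), 73, [28.0, 3.0], (0.02, 1.0))
(array([273.05714286, 190.2       ]), 35, [22.0, 2.0], (0.02, -1.0))
(array([393.15702479, 187.05785124]), 121, [33.1, 4.0], (0.9, 0.43))
(array([418.51724138, 194.31034483]), 29, [16.0, 2.0], (0.06, -1.0))
(array([415.6969697 , 216.14393939]), 132, [17.0, 8.0], (0.08, -1.0))
(array([178.31904762, 217.40952381]), 210, [11.2, 25.1], (0.82, -0.57))
lid (array([ 429.66260407, -164.18266154,   94.62711885]), [0.3, 0.3])
```

```bash
cat >> loc.py <<'E'
def lid(c,show=True):
    h=cv2.cvtColor(c["pixels"],cv2.COLOR_RGB2HSV); m=cv2.inRange(h,(4,140,60),(20,255,255));m[235:]=0
    k,l,s,ce=cv2.connectedComponentsWithStats(m);i=1+np.argmax(s[1:,4])
    near=np.zeros_like(m)
    for j in range(1,k):
        if s[j,4]>15 and np.linalg.norm(ce[j]-ce[i])<50: near|=((l==j)*255).astype(np.uint8)
    hull=cv2.convexHull(cv2.findNonZero(near));e=cv2.fitEllipse(hull)
    return np.array(e[0]),np.round(e[1],1).tolist(),s[i,4],cv2.boundingRect(hull)
E
python3 - <<'E'
from loc import *
a=np.load("w13.npy",allow_pickle=True).item();w=np.load("w14.npy",allow_pickle=True).item();s=r.read_camera("scene");t=r.read_camera("top")
V=[]
for n,c in (("a",a),("w",w),("s",s),("t",t)): L=lid(c);print(n,L);V.append((c,L[0]))
print("lid aw",tri(*V[:2]),"ws",tri(V[1],V[2]),"all",tri(*V))
print("sleeve",tri((a,(230.7,190.4)),(w,(270.5,187))))
print("depth by size",[64*276/max(L[1]) for L in (lid(a),lid(w))])
print("a plane65",plane(a,V[0][1],65),"w plane65",plane(w,V[1][1],65),plane(s,V[2][1],65))
E
```

```text
a (array([258.01004028, 179.44255066]), [46.7, 47.3], np.int32(1729), (235, 156, 47, 48))
w (array([294.26455688, 176.14141846]), [43.2, 44.2], np.int32(1486), (274, 155, 43, 44))Traceback (most recent call last):
  File "<stdin>", line 4, in <module>
  File "loc.py", line 16, in lid
    hull=cv2.convexHull(cv2.findNonZero(near));e=cv2.fitEllipse(hull)
cv2.error: OpenCV(4.12.0) /io/opencv/modules/imgproc/src/convhull.cpp:143: error: (-215:Assertion failed) total >= 0 && (depth == CV_32F || depth == CV_32S) in function 'convexHull'
```

```bash
sed -i 's/;m\[235:\]=0//' loc.py; python3 -m pendant '[{"dx":10,"dy":0,"dz":-8,"ax":0,"ay":0,"az":0},{"dx":20,"dy":0,"dz":-12,"ax":0,"ay":0,"az":0},{"dx":20,"dy":0,"dz":-12,"ax":0,"ay":0,"az":0},{"dx":10,"dy":0,"dz":-8,"ax":0,"ay":0,"az":0},{"dx":0,"dy":0,"dz":0,"ax":0,"ay":0,"az":0}]' 0.3
python3 - <<'E'
from loc import *
w=np.load("w14.npy",allow_pickle=True).item();v=r.read_camera("wrist");np.save("w15.npy",v,allow_pickle=True);s=r.read_camera("scene");t=r.read_camera("top")
st=r.read_state();print(st["ee_pos"])
V=[]
for n,c in (("w",w),("v",v),("s",s),("t",t)): L=lid(c);print(n,L);V.append((c,L[0]))
print("lid wv",tri(*V[:2]),"ws",tri(V[1],V[2]),"wt",tri(V[1],V[3]),"all",tri(*V))
print("plane65",[plane(c,x,65).round(1).tolist() for c,x in V])
print("red",red(v),[x for x in red(t) if 280<x[0][0]<330],[x for x in red(s) if 230<x[0][0]<330])
for d in dark(v): print(d)
E
```

```text
time_s: 19.45
ee_pos: [372.2, -119.8, 294.3]
orientation: [0.644, 0.765, 0.001, 0.0]
ft_force: [-0.8, -0.1, -0.2]
finger_gap: 27.4
finger_force: 0.0
[ 371.60936079 -120.76219752  293.48631965]
w (array([294.26455688, 176.14141846]), [43.2, 44.2], np.int32(1486), (274, 155, 43, 44))
v (array([289.18670654, 208.05569458]), [37.5, 38.2], np.int32(1079), (271, 190, 38, 36))
s (array([ 22.30405235, 314.08679199]), [41.8, 57.9], np.int32(166), (0, 288, 43, 51))
t (array([ 45.58743286, 366.43386841]), [63.4, 107.5], np.int32(2538), (0, 326, 83, 58))
lid wv (array([ 435.37430969, -170.32690539,   57.64095598]), [0.1, 0.1]) ws (array([129.5753706 , -74.69473001, 600.89494193]), [216.9, 216.9]) wt (array([ 294.00374232,  140.39384957, 1069.59859724]), [44.4, 44.4]) all (array([204.85527806,   6.11275484, 830.12667949]), [110.3, 103.1, 376.1, 269.1])
plane65 [[434.2, -169.1, 65.0], [434.0, -168.2, 65.0], [-150.6, 251.8, 65.0], [-46.6, 744.6, 65.0]]
red [([326.0, 219.2], 41), ([414.1, 246.9], 17)] [([318.3, 217.3], 3)] [([278.8, 237.8], 6)]
(array([377.46341463, 201.2804878 ]), 82, [27.2, 3.1], (0.84, 0.55))
(array([406.54568528, 206.19035533]), 394, [21.0, 23.0], (0.89, 0.45))
(array([367.83333333, 212.        ]), 24, [10.8, 2.3], (0.83, 0.56))
(array([266.58064516, 217.09677419]), 31, [14.0, 2.0], (0.01, -1.0))
(array([184.57746479, 221.67605634]), 71, [15.0, 5.0], (0.99, -0.12))
```

```bash
python3 - <<'E'
from loc import *
w=np.load("w14.npy",allow_pickle=True).item();v=np.load("w15.npy",allow_pickle=True).item()
def sl(c,x0,x1,y0,y1):
    g=c["pixels"][y0:y1,x0:x1].max(2)
    print("\n".join(" ".join(f"{k:3d}" for k in row) for row in g[::3]))
sl(w,255,282,155,225);print();sl(v,250,278,186,246)
E
```

```text
153 139 146 135  98 131 230 244 241 246 246 127 103  86  97 122 136 134 127 148 170 148 147 143 131 113 106
142 139 136 102 127 210 224 238 242 243 157 132 106  92  99 124 138 134 113  86 107 109 111 105  96  95  86
154 139 145 136  98 129 221 237 240 242 168 105 107  94 102 125 136 129 114  94 103 111 100  83  89 126 188
154 142 133 100  95 123 221 237 237 243 245 156 108  96  99 123 137 127 114  80  85  85 116 213 249 245 242
169 138 129 102 136 212 213 210 218 236 147 105 104 112 141 136 172 229 195  90 132 237 248 243 241 241 241
242 152 100 100 128 215 210 215 235 237 165 111 105 109 165 221 248 231 189 149 253 248 242 241 241 240 230
239 140 101 128 215 219 211 210 220 237 160  98  42  21  33  53  65  60  43  46 156 253 245 241 239 229 241
216 128 102 104 143 217 215 222 240 239 146 103  47  29  38  60  72  59  45  53 159 255 245 240 231 239 241
222 114 100 102 134 219 216 212 213 219 206 114  42  29  36  59  73  61  47  58 159 255 245 240 235 240 241
220 112  98 135 217 220 214 214 216 203 111  98  44  30  34  48  57  53  44  75 182 250 240 239 235 216 236
215 217 201 124  93 
[... 3032 characters left out ...]
  63 152 224 218 215 223 215
237 238 237 237 236 238 240 239 222 221 221 227 240 245 247 147  41  34  56  58  37  63 153 231 238 237 240 246
239 240 240 240 240 240 240 239 237 219 213 209 209 211 201  86  25  37  55  55  32  74 172 246 240 240 245 249
241 239 237 235 233 232 232 233 234 233 234 236 239 241 245 245 128  77  82  90 107 194 247 242 239 240 243 201
238 236 234 232 231 232 232 235 235 236 235 234 236 237 239 239 213 188 223 224 212 237 237 235 236 238 240 195
235 236 234 235 236 234 232 233 232 232 234 233 236 237 239 239 211 192 223 221 212 236 235 234 236 239 242 201
236 237 236 237 235 233 232 232 234 232 231 235 236 237 239 238 209 191 225 220 208 231 232 232 234 238 242 186
```

```bash
python3 - <<'E'
from loc import *
w=np.load("w14.npy",allow_pickle=True).item();v=np.load("w15.npy",allow_pickle=True).item()
g,e=tri((w,(270.6,187.2)),(v,(268.5,222)));print("sleeve",g,e)
P=np.array([434.2,-168.7,56]);d=g-P;print(d,np.hypot(d[0],d[1]),np.linalg.norm(d))
b=plane(w,(270.6,172.5),g[2])-plane(w,(270.6,202),g[2]);print("bar",b,np.linalg.norm(b),"perp ang",np.degrees(np.arctan2(d[1],d[0])),np.degrees(np.arctan2(b[0],-b[1])))
for z in (80,95,110,120): print(z,plane(w,(270.6,187.2),z),plane(v,(268.5,222),z))
a=np.load("w12.npy",allow_pickle=True).item()
for o in ([(a,(340.9,183.6)),(w,(342.1,169.0)),(v,(326,219.2))],[(a,(335.1,258.3)),(w,(336.6,239.5))],[(a,(340.9,183.6)),(v,(326,219.2))]): print("tip",tri(*o))
st=r.read_state();print(st["ee_pos"],R.from_quat(st["orientation"]).as_matrix().round(3).tolist())
E
```

```text
sleeve [ 400.11926579 -179.68544471  114.52463099] [0.2, 0.2]
[-34.08073421 -10.98544471  58.52463099] 35.80749139557959 68.60983073025393
bar [-6.78869727 36.58985381  0.        ] 37.21429581136281 perp ang -162.1340046318003 -169.4891477389019
80 [ 403.09288048 -187.1489519    80.        ] [ 404.0720615 -191.8076993   80.       ]
95 [ 401.72575159 -183.91533173   95.        ] [ 402.42994121 -186.53247802   95.        ]
110 [ 400.35862269 -180.68171156  110.        ] [ 400.78782092 -181.25725674  110.        ]
120 [ 399.44720343 -178.52596478  120.        ] [ 399.69307406 -177.74044255  120.        ]
tip (array([ 449.55996407, -132.83064096,  209.28334587]), [0.0, 0.1, 0.1])
tip (array([ 467.71682146, -204.46512943,  191.54037698]), [0.1, 0.1])
tip (array([ 449.54318059, -132.78180047,  209.47940903]), [0.1, 0.1])
[ 371.60936079 -120.76219752  293.48631965] [[-0.168, 0.986, -0.0], [0.986, 0.168, 0.001], [0.001, -0.0, -1.0]]
```

Findings:
- The basket stands in front of the hooks at lid (434,-169), with its bail leaning at about 1.07 rad.
- My carry height was the problem: the lid passed within about 4 mm of the hook bends. Next time the bar will go in at z≈230.
- The hooks would foul a vertical gripper body here, so I'll work with the tool tilted about 0.6 rad back toward the robot.

First I'll test the tilt.

```bash
python3 -m pendant '[{"dx":-10,"dy":0,"dz":0,"ax":-0.1,"ay":0,"az":0},{"dx":-15,"dy":0,"dz":0,"ax":-0.15,"ay":0,"az":0},{"dx":-15,"dy":0,"dz":0,"ax":-0.15,"ay":0,"az":0},{"dx":-15,"dy":0,"dz":0,"ax":-0.15,"ay":0,"az":0},{"dx":-5,"dy":0,"dz":0,"ax":-0.05,"ay":0,"az":0}]' 0.3
cat > g.py <<'E'
from h import *
import sys
def go(p):
    st=r.read_state();q=R.from_quat(st["orientation"]);print(st["ee_pos"].round(1),"tz",q.as_matrix()[:,2].round(3),"ty",q.as_matrix()[:,1].round(3),st["joints"].round(2),"gap",round(st["finger_gap"],1),"F",st["ft_force"].round(1))
    for x in np.atleast_2d(p): print("delta",q.inv().apply(x-st["ee_pos"]).round(1))
E
python3 -c "
from g import *
go([[360.1,-185.6,178.6],[410.2,-176.8,104.3]])"
```

```text
time_s: 20.23
ee_pos: [378.6, -169.5, 291.8]
orientation: [0.623, 0.738, 0.203, 0.16]
ft_force: [0.1, -0.3, -0.4]
finger_gap: 27.5
finger_force: 0.0
[ 378.6 -169.5  291.8] tz [ 0.488  0.1   -0.867] ty [0.855 0.142 0.498] [ 0.27 -0.3   0.32  2.31 -0.39  0.78  0.99] gap 27.5 F [ 0.1 -0.3 -0.4]
delta [-14.6 -74.5  87.4]
delta [-15.8 -67.4 177.2]
```

```bash
python3 -m pendant '[{"dx":-3,"dy":-14,"dz":28,"ax":0,"ay":0,"az":0},{"dx":-3,"dy":-14,"dz":28,"ax":0,"ay":0,"az":0},{"dx":-3,"dy":-14,"dz":28,"ax":0,"ay":0,"az":0},{"dx":-3,"dy":-13,"dz":28,"ax":-0.04,"ay":0,"az":0},{"dx":0,"dy":-6,"dz":14,"ax":-0.04,"ay":0,"az":0}]' 0.3
python3 -m pendant '[{"dx":0,"dy":0,"dz":0,"ax":0,"ay":0,"az":0},{"dx":0,"dy":0,"dz":0,"ax":0,"ay":0,"az":0}]' 0.3
cat >> loc.py <<'E'
def sleeve(w,x0,x1,y0,y1,thr=65):
    m=(w["pixels"][y0:y1,x0:x1].max(2)<thr).astype(np.uint8);n,l,s,ce=cv2.connectedComponentsWithStats(m)
    return [(np.round(ce[i]+[x0,y0],1).tolist(),(s[i,:4]+[x0,y0,0,0]).tolist(),int(s[i,4])) for i in range(1,n) if s[i,4]>15]
E
python3 - <<'E'
from g import *; from loc import *
go([[392.9,-180,134.6],[410.2,-176.8,104.3]])
w=r.read_camera("wrist");np.save("w16.npy",w,allow_pickle=True);cv2.imwrite("pics/w16.png",w["pixels"][:,:,::-1])
for z in (112,116,120): print(proj(w,[400.4-(z-110)*.09,-180.7+(z-110)*.22,z]))
print("lid",lid(w)); 
for x in sleeve(w,200,320,150,260): print(x)
E
```

```text
time_s: 20.85
ee_pos: [385.6, -177.0, 185.4]
orientation: [0.616, 0.743, 0.2, 0.168]
ft_force: [-0.2, -0.7, 0.6]
finger_gap: 27.3
finger_force: 0.0
time_s: 21.1
ee_pos: [385.1, -179.0, 186.5]
orientation: [0.618, 0.742, 0.199, 0.169]
ft_force: [-0.1, -0.3, -0.6]
finger_gap: 27.6
finger_force: 0.0
[ 385.1 -179.   186.5] tz [ 0.497  0.087 -0.863] ty [0.849 0.158 0.505] [ 0.62 -0.08  0.05  2.44 -0.79  0.55  1.49] gap 27.6 F [-0.1 -0.3 -0.6]
delta [ -2.1 -19.8  48.6]
delta [ -1.9 -19.9  83.7]
[230.95456876 202.31455932]
[232.49622038 202.4235077 ]
[234.08041325 202.53544517]
lid (array([238.41209412, 184.40617371]), [48.4, 52.3], np.int32(965), (214, 159, 50, 52))
([313.6, 163.0], [308, 161, 12, 5], 47)
([313.0, 181.3], [307, 178, 13, 7], 52)
([235.2, 201.4], [230, 183, 11, 37], 322)
([226.2, 242.6], [200, 222, 36, 38], 482)
([287.2, 243.1], [278, 222, 41, 38], 501)
```

The elbow limit stops me reaching the leaning bar with a tilted tool. Instead I'll untilt, turn 90°, and use shut fingers as a stick to push the bail upright from its outer side.

```bash
python3 -m pendant '[{"dx":0,"dy":-5,"dz":-10,"ax":0.17,"ay":0,"az":0},{"dx":0,"dy":0,"dz":0,"ax":0.17,"ay":0,"az":0},{"dx":0,"dy":0,"dz":0,"ax":0.18,"ay":0,"az":0},{"dx":0,"dy":0,"dz":0,"ax":0,"ay":0,"az":-0.17},{"dx":0,"dy":0,"dz":0,"ax":0,"ay":0,"az":-0.175}]' 0
python3 -m pendant '[{"dx":0,"dy":0,"dz":0,"ax":0,"ay":0,"az":-0.175},{"dx":0,"dy":0,"dz":0,"ax":0,"ay":0,"az":-0.175},{"dx":0,"dy":0,"dz":0,"ax":0,"ay":0,"az":-0.175},{"dx":0,"dy":0,"dz":0,"ax":0,"ay":0,"az":-0.175},{"dx":0,"dy":0,"dz":0,"ax":0,"ay":0,"az":-0.175}]' 0
python3 -m pendant '[{"dx":0,"dy":0,"dz":0,"ax":0,"ay":0,"az":-0.175},{"dx":0,"dy":0,"dz":0,"ax":0,"ay":0,"az":-0.175},{"dx":0,"dy":0,"dz":0,"ax":0,"ay":-0.1,"az":0},{"dx":0,"dy":0,"dz":0,"ax":0,"ay":-0.1,"az":0},{"dx":0,"dy":0,"dz":0,"ax":0,"ay":0,"az":0}]' 0
python3 - <<'E'
from g import *; from loc import *
go([[372,-183,170],[372,-183,114]])
w=r.read_camera("wrist");np.save("w17.npy",w,allow_pickle=True);cv2.imwrite("pics/w17.png",w["pixels"][:,:,::-1])
print("tx",R.from_quat(r.read_state()["orientation"]).as_matrix()[:,0].round(3),"lid",lid(w),"red",red(w))
for x in sleeve(w,150,360,100,250): print(x)
print(proj(w,[399.3,-178.3,121]),proj(w,[449.5,-132.8,209]),proj(w,[461,-197.8,209]))
E
```

```text
time_s: 21.78
ee_pos: [381.5, -171.6, 189.1]
orientation: [0.488, 0.871, 0.041, 0.038]
ft_force: [-0.9, 1.2, 0.0]
finger_gap: 0.7
finger_force: 0.0
time_s: 22.4
ee_pos: [381.0, -172.0, 189.2]
orientation: [0.073, 0.996, 0.021, 0.052]
ft_force: [0.7, 0.6, 0.2]
finger_gap: 0.3
finger_force: 0.0
time_s: 23.02
ee_pos: [379.2, -172.2, 188.7]
orientation: [-0.095, 0.983, 0.022, 0.153]
ft_force: [0.5, -1.3, 0.3]
finger_gap: 0.2
finger_force: 0.0
[ 379.2 -172.2  188.7] tz [ 0.297  0.072 -0.952] ty [-0.194  0.981  0.014] [ 0.67 -0.04 -0.15  2.31 -0.36  0.68  2.55] gap 0.2 F [ 0.5 -1.3  0.3]
delta [14.4 -9.4 14.9]
delta [ 31.5 -10.2  68.2]
tx [-0.935 -0.182 -0.306] lid (array([247.27720642, 193.13568115]), [46.5, 50.7], np.int32(916), (222, 170, 51, 47)) red [([500.1, 26.3], 1058)]
([246.9, 197.0], [229, 193, 37, 9], 327)
([256.4, 237.4], [226, 221, 61, 29], 1293)
[244.89342884 195.86174275] [286.3360077 311.07986  ] [206.83148335 311.08091851]
```

```bash
python3 -m pendant '[{"dx":14,"dy":-5,"dz":8,"ax":0,"ay":0,"az":0},{"dx":12,"dy":-5,"dz":20,"ax":0,"ay":0,"az":0},{"dx":6,"dy":0,"dz":24,"ax":0,"ay":0,"az":0},{"dx":0,"dy":0,"dz":16,"ax":0,"ay":0,"az":0},{"dx":0,"dy":0,"dz":0,"ax":0,"ay":0,"az":0}]' 0
python3 - <<'E'
from g import *; from loc import *
go([[372,-183,114],[423,-173.5,119]])
w=r.read_camera("wrist");np.save("w18.npy",w,allow_pickle=True)
print("lid",lid(w))
for x in sleeve(w,150,360,100,250): print(x)
print(proj(w,[399.3,-178.3,121]))
E
```

```text
time_s: 23.7
ee_pos: [373.4, -182.3, 113.5]
orientation: [-0.097, 0.983, 0.023, 0.153]
ft_force: [-0.2, 0.1, -0.4]
finger_gap: 0.3
finger_force: 0.0
[ 373.4 -182.3  113.5] tz [ 0.296  0.075 -0.952] ty [-0.197  0.98   0.016] [ 0.69  0.11 -0.14  2.38 -0.46  0.48  2.72] gap 0.3 F [-0.2  0.1 -0.4]
delta [ 1.3 -0.4 -0.9]
delta [-49.6  -1.1  10.1]
lid (array([253.77944946, 233.50086975]), [41.2, 63.3], np.int32(738), (224, 212, 62, 41))
([243.9, 237.6], [227, 222, 29, 28], 597)
([269.0, 237.6], [258, 222, 29, 28], 587)
([213.7, 234.3], [206, 233, 14, 5], 32)
([296.2, 235.0], [291, 234, 13, 3], 23)
[254.49445527 256.73340675]
```

```bash
python3 -m pendant '[{"dx":-8,"dy":0.3,"dz":1.8,"ax":0,"ay":0,"az":0},{"dx":-8,"dy":0.3,"dz":1.8,"ax":0,"ay":0,"az":0},{"dx":-8,"dy":0.3,"dz":1.8,"ax":0,"ay":0,"az":0},{"dx":-8,"dy":0.3,"dz":1.8,"ax":0,"ay":0,"az":0},{"dx":-7,"dy":0.3,"dz":1.8,"ax":0,"ay":0,"az":0}]' 0
python3 -m pendant '[{"dx":-4,"dy":0.3,"dz":1,"ax":0,"ay":0,"az":0},{"dx":-2,"dy":0,"dz":0.8,"ax":0,"ay":0,"az":0},{"dx":0,"dy":0,"dz":0,"ax":0,"ay":0,"az":0}]' 0
python3 -m pendant '[{"dx":8,"dy":0,"dz":-4,"ax":0,"ay":0,"az":0},{"dx":14,"dy":0,"dz":-30,"ax":0,"ay":0,"az":0},{"dx":0,"dy":0,"dz":-35,"ax":0,"ay":0,"az":0},{"dx":0,"dy":0,"dz":-25,"ax":0,"ay":0,"az":0},{"dx":0,"dy":0,"dz":0,"ax":0,"ay":0,"az":0}]' 0
python3 - <<'E'
from g import *; from loc import *
go([[434,-169,200]])
w=r.read_camera("wrist");np.save("w19.npy",w,allow_pickle=True);cv2.imwrite("pics/w19.png",w["pixels"][:,:,::-1])
print("lid",lid(w),plane(w,lid(w)[0],65))
for x in sleeve(w,150,360,100,250): print(x)
for p in (1.07,1.4,1.5,1.57): print(p,proj(w,np.array([434.2,-168.7,56])+75.3*np.array([-np.cos(p)*.985,-np.cos(p)*.17,np.sin(p)])))
E
```

```text
time_s: 24.38
ee_pos: [412.0, -174.0, 117.7]
orientation: [-0.095, 0.983, 0.022, 0.154]
ft_force: [-0.2, 0.6, -0.2]
finger_gap: 0.3
finger_force: 0.0
time_s: 24.75
ee_pos: [417.4, -172.6, 117.6]
orientation: [-0.095, 0.983, 0.022, 0.154]
ft_force: [0.5, -0.3, 0.0]
finger_gap: 0.4
finger_force: 0.0
time_s: 25.38
ee_pos: [368.9, -184.5, 202.0]
orientation: [-0.095, 0.983, 0.02, 0.155]
ft_force: [0.0, -0.1, -0.9]
finger_gap: 0.5
finger_force: 0.0
[ 368.9 -184.5  202. ] tz [ 0.301  0.07  -0.951] ty [-0.193  0.981  0.011] [ 0.69 -0.07 -0.11  2.3  -0.36  0.72  2.59] gap 0.5 F [ 0.  -0.1 -0.9]
delta [-63.    2.7  22.6]
lid (array([255.82513428, 195.43251038]), [43.9, 48.2], np.int32(857), (232, 174, 49, 44)) [ 430.32272457 -171.09016383   65.        ]
([257.3, 199.6], [240, 196, 35, 9], 277)
([256.4, 237.5], [226, 222, 62, 28], 1284)
1.07 [258.70855104 199.21558455]
1.4 [258.23762865 221.74015909]
1.5 [258.06346579 227.74193116]
1.57 [257.93602686 231.62164128]
```

The bail is still at 1.07 rad; the finger tip passed over the bar. I'll repeat the push with the fingers 12 mm lower.

```bash
python3 -m pendant '[{"dx":9,"dy":0,"dz":20,"ax":0,"ay":0,"az":0},{"dx":9,"dy":0,"dz":26,"ax":0,"ay":0,"az":0},{"dx":9,"dy":0,"dz":26,"ax":0,"ay":0,"az":0},{"dx":2,"dy":0,"dz":18,"ax":0,"ay":0,"az":0},{"dx":0,"dy":0,"dz":6,"ax":0,"ay":0,"az":0}]' 0
python3 -c "
from g import *
go([[372,-183,102],[425,-170.3,106]])"
```

```text
time_s: 26.05
ee_pos: [369.1, -180.6, 98.1]
orientation: [-0.095, 0.983, 0.024, 0.152]
ft_force: [0.0, 0.2, -0.3]
finger_gap: 0.5
finger_force: 0.0
[ 369.1 -180.6   98.1] tz [ 0.295  0.075 -0.953] ty [-0.195  0.981  0.017] [ 0.69  0.14 -0.13  2.4  -0.5   0.44  2.76] gap 0.5 F [ 0.   0.2 -0.3]
delta [-3.5 -2.9 -3.1]
delta [-56.6  -0.7   9.7]
```

```bash
python3 -m pendant '[{"dx":-9,"dy":0,"dz":1,"ax":0,"ay":0,"az":0},{"dx":-9,"dy":0,"dz":1,"ax":0,"ay":0,"az":0},{"dx":-9,"dy":0,"dz":1,"ax":0,"ay":0,"az":0},{"dx":-8,"dy":0,"dz":1,"ax":0,"ay":0,"az":0},{"dx":-8,"dy":0,"dz":2,"ax":0,"ay":0,"az":0}]' 0
python3 -m pendant '[{"dx":-7,"dy":0,"dz":2,"ax":0,"ay":0,"az":0},{"dx":-4,"dy":0,"dz":1,"ax":0,"ay":0,"az":0},{"dx":-2,"dy":0,"dz":1,"ax":0,"ay":0,"az":0},{"dx":0,"dy":0,"dz":0,"ax":0,"ay":0,"az":0}]' 0
python3 - <<'E'
from g import *; from loc import *
go([[425,-170.3,106]])
w=r.read_camera("wrist");np.save("w20.npy",w,allow_pickle=True);cv2.imwrite("pics/w20.png",w["pixels"][:,:,::-1])
print("lid",lid(w))
for x in sleeve(w,150,360,60,250): print(x)
for p in (.9,1.07,1.3,1.4,1.5,1.57): print(p,proj(w,np.array([434.2,-168.7,56])+75.3*np.array([-np.cos(p)*.985,-np.cos(p)*.17,np.sin(p)])))
E
```

```text
time_s: 26.68
ee_pos: [413.0, -174.1, 109.3]
orientation: [-0.095, 0.983, 0.022, 0.154]
ft_force: [-25.1, 0.2, 51.8]
finger_gap: 0.3
finger_force: 28.3
time_s: 27.18
ee_pos: [433.6, -171.5, 115.5]
orientation: [-0.096, 0.982, 0.02, 0.161]
ft_force: [-10.6, 9.5, 55.7]
finger_gap: 0.4
finger_force: 27.5
[ 433.6 -171.5  115.5] tz [ 0.312  0.069 -0.947] ty [-0.196  0.981  0.007] [ 0.58  0.17 -0.13  2.3  -0.42  0.45  2.58] gap 0.4 F [-10.6   9.5  55.7]
delta [10.8  2.8  6.4]
lid (array([256.19595337, 184.6242981 ]), [63.6, 70.2], np.int32(3495), (221, 153, 71, 64))
([212.7, 181.7], [210, 179, 6, 7], 24)
([189.3, 211.5], [186, 205, 8, 15], 24)
([256.9, 234.8], [226, 220, 62, 30], 1609)
0.9 [261.83691901 168.56085124]
1.07 [261.49684121 188.23211697]
1.3 [260.84267851 213.97370989]
1.4 [260.5080448  224.18548151]
1.5 [260.1546755  233.51995908]
1.57 [259.90060032 239.45392442]
```

The force is high at 55 N, so I'll retreat at once.

```bash
python3 -m pendant '[{"dx":6,"dy":0,"dz":-8,"ax":0,"ay":0,"az":0},{"dx":10,"dy":0,"dz":-20,"ax":0,"ay":0,"az":0},{"dx":10,"dy":0,"dz":-30,"ax":0,"ay":0,"az":0},{"dx":12,"dy":0,"dz":-35,"ax":0,"ay":0,"az":0},{"dx":0,"dy":0,"dz":0,"ax":0,"ay":0,"az":0}]' 0
python3 - <<'E'
from g import *; from loc import *
go([[425,-170.3,106]])
w=r.read_camera("wrist");np.save("w21.npy",w,allow_pickle=True);cv2.imwrite("pics/w21.png",w["pixels"][:,:,::-1])
L=lid(w);print("lid",L,plane(w,L[0],65),"red",red(w))
for x in sleeve(w,150,360,60,250): print(x)
s=r.read_camera("scene");t=r.read_camera("top")
for n,c in(("s",s),("t",t)):
    h=cv2.cvtColor(c["pixels"],cv2.COLOR_RGB2HSV);m=cv2.inRange(h,(4,140,60),(20,255,255));m[:,:200]=0;k,l,S,ce=cv2.connectedComponentsWithStats(m)
    B=[(ce[i].round(1).tolist(),S[i].tolist()) for i in range(1,k) if S[i,4]>10];print(n,B)
    if B: print(plane(c,max(B,key=lambda b:b[1][4])[0],65))
print("red",[x for x in red(t) if 280<x[0][0]<330],[x for x in red(s) if 230<x[0][0]<330])
print(proj(s,[434,-169,65]),proj(t,[434,-169,65]))
E
```

```text
time_s: 27.85
ee_pos: [362.9, -185.8, 186.5]
orientation: [-0.095, 0.983, 0.02, 0.155]
ft_force: [0.9, -0.2, -0.8]
finger_gap: 0.3
finger_force: 0.0
[ 362.9 -185.8  186.5] tz [ 0.302  0.069 -0.951] ty [-0.192  0.981  0.01 ] [ 0.66 -0.05 -0.07  2.33 -0.37  0.68  2.62] gap 0.3 F [ 0.9 -0.2 -0.8]
delta [-35.8   2.4  96.4]
lid (array([256.00177002, 205.98524475]), [44.1, 50.0], np.int32(1631), (231, 184, 51, 45)) [ 430.00638667 -171.2467546    65.        ] red [([501.8, 30.9], 954)]
([256.3, 237.6], [226, 222, 61, 28], 1259)
s [([263.3, 262.0], [260, 259, 7, 7, 33])]
[ 438.58874648 -164.282493     65.        ]
t [([303.6, 224.0], [296, 218, 17, 13, 177]), ([305.1, 232.8], [301, 232, 8, 3, 13])]
[ 439.66161699 -168.39254158   65.        ]
red [([318.0, 217.5], 2), ([297.7, 220.7], 3)] [([278.8, 237.8], 6)]
[263.5399676  263.85841944] [303.80256561 225.56599344]
```

```bash
python3 -m pendant '[{"dx":0,"dy":20,"dz":-10,"ax":0,"ay":0,"az":0},{"dx":0,"dy":30,"dz":-10,"ax":0,"ay":0,"az":0},{"dx":0,"dy":30,"dz":-10,"ax":0,"ay":0,"az":0},{"dx":0,"dy":10,"dz":0,"ax":0,"ay":0,"az":0},{"dx":0,"dy":0,"dz":0,"ax":0,"ay":0,"az":0}]' 0
python3 - <<'E'
from g import *; from loc import *
go([[425,-170.3,106]])
w=r.read_camera("wrist");np.save("w22.npy",w,allow_pickle=True);cv2.imwrite("pics/w22.png",w["pixels"][:,:,::-1])
a=np.load("w21.npy",allow_pickle=True).item()
L=lid(w);print("lid",L,plane(w,L[0],65),tri((a,lid(a)[0]),(w,L[0])),"red",red(w))
for x in sleeve(w,60,240,100,330,55): print(x)
for p in (.5,1.07,1.3,1.5,1.57,1.8,2.1): print(p,proj(w,np.array([434.2,-168.7,56])+75.3*np.array([-np.cos(p)*.985,-np.cos(p)*.17,np.sin(p)])).round(1))
E
```

```text
time_s: 28.62
ee_pos: [336.1, -98.2, 213.9]
orientation: [-0.096, 0.983, 0.022, 0.153]
ft_force: [-1.1, 0.5, 0.3]
finger_gap: 0.2
finger_force: 0.0
[336.1 -98.2 213.9] tz [ 0.298  0.073 -0.952] ty [-0.196  0.981  0.014] [ 0.61 -0.25 -0.21  2.4  -0.35  0.76  2.4 ] gap 0.2 F [-1.1  0.5  0.3]
delta [-36.9 -89.6 123.9]
lid (array([188.40176392, 201.12335205]), [41.0, 47.3], np.int32(1528), (165, 181, 47, 42)) [ 429.97375643 -169.87332454   65.        ] (array([ 433.28324038, -170.55754985,   60.24911523]), [0.0, 0.0]) red [([478.7, 34.9], 2044)]
([173.7, 224.7], [159, 222, 33, 8], 191)
([157.3, 296.4], [60, 255, 180, 75], 10823)
0.5 [178.5 169.3]
1.07 [175.9 205.8]
1.3 [176.5 220.9]
1.5 [177.7 232.5]
1.57 [178.2 236.2]
1.8 [180.4 246.1]
2.1 [183.9 253.8]
```

The bail now leans only about 0.19 rad from upright and the basket hasn't moved. I'll turn the gripper back so it closes across the bar, and open it.

```bash
python3 -m pendant '[{"dx":0,"dy":0,"dz":0,"ax":0,"ay":0,"az":0.175},{"dx":0,"dy":0,"dz":0,"ax":0,"ay":0,"az":0.175},{"dx":0,"dy":0,"dz":0,"ax":0,"ay":0,"az":0.175},{"dx":0,"dy":0,"dz":0,"ax":0,"ay":0,"az":0.175},{"dx":0,"dy":0,"dz":0,"ax":0,"ay":0,"az":0.175}]' 0.35
python3 -m pendant '[{"dx":0,"dy":0,"dz":0,"ax":0,"ay":0,"az":0.175},{"dx":0,"dy":0,"dz":0,"ax":0,"ay":0,"az":0.175},{"dx":0,"dy":0,"dz":0,"ax":0,"ay":0,"az":0.175},{"dx":0,"dy":0,"dz":0,"ax":0,"ay":0,"az":0.17},{"dx":0,"dy":0,"dz":0,"ax":0,"ay":0,"az":0}]' 0.35
python3 -c "
from g import *
go([[406.1,-174.3,200],[406.1,-174.3,155],[427.4,-170.6,113.3]])"
```

```text
time_s: 29.3
ee_pos: [336.3, -99.2, 214.0]
orientation: [0.334, 0.93, 0.086, 0.129]
ft_force: [-0.2, 1.0, 0.3]
finger_gap: 31.8
finger_force: 0.0
time_s: 29.92
ee_pos: [336.2, -99.2, 214.1]
orientation: [0.627, 0.763, 0.124, 0.093]
ft_force: [0.3, 0.8, -0.6]
finger_gap: 32.5
finger_force: 0.0
[336.2 -99.2 214.1] tz [ 0.298  0.073 -0.952] ty [0.934 0.182 0.307] [ 0.93 -0.25 -0.46  2.39 -0.45  0.79  0.95] gap 32.5 F [ 0.3  0.8 -0.6]
delta [-87.5  47.4  28.8]
delta [-88.1  33.6  71.6]
delta [-89.2  41.4 117.9]
```

```bash
python3 -m pendant '[{"dx":-12,"dy":6,"dz":4,"ax":0,"ay":0,"az":0},{"dx":-22,"dy":12,"dz":7,"ax":0,"ay":0,"az":0},{"dx":-24,"dy":13,"dz":8,"ax":0,"ay":0,"az":0},{"dx":-20,"dy":11,"dz":7,"ax":0,"ay":0,"az":0},{"dx":-9.5,"dy":5.4,"dz":2.8,"ax":0,"ay":0,"az":0}]' 0.35
python3 -m pendant '[{"dx":0,"dy":0,"dz":0,"ax":-0.1,"ay":0,"az":0},{"dx":0,"dy":0,"dz":0,"ax":-0.1,"ay":0,"az":0},{"dx":0,"dy":0,"dz":0,"ax":0,"ay":0,"az":0}]' 0.35
python3 - <<'E'
from g import *; from loc import *
go([[406.1,-174.3,155],[427.4,-170.6,113.3]])
w=r.read_camera("wrist");np.save("w23.npy",w,allow_pickle=True);cv2.imwrite("pics/w23.png",w["pixels"][:,:,::-1])
a=np.load("w22.npy",allow_pickle=True).item()
L=lid(w);print("lid",L,tri((a,lid(a)[0]),(w,L[0])))
S=sleeve(w,215,300,120,260,60)
for x in S: print(x,tri((a,(174.5,225.5)),(w,x[0])))
for p in (1.3,1.38,1.5,1.57): print(p,proj(w,np.array([432.5,-169.8,56])+75.3*np.array([-np.cos(p)*.985,-np.cos(p)*.17,np.sin(p)])).round(1))
E
```

```text
time_s: 30.55
ee_pos: [406.9, -174.7, 199.6]
orientation: [0.627, 0.763, 0.125, 0.093]
ft_force: [0.0, 0.5, 0.4]
finger_gap: 31.9
finger_force: 0.0
time_s: 30.92
ee_pos: [404.3, -173.7, 199.2]
orientation: [0.616, 0.746, 0.199, 0.154]
ft_force: [0.1, 0.4, 1.0]
finger_gap: 32.3
finger_force: 0.0
[ 404.3 -173.7  199.2] tz [ 0.476  0.107 -0.873] ty [0.858 0.161 0.487] [ 1.03 -0.04 -0.39  2.35 -0.74  0.61  1.4 ] gap 32.3 F [0.1 0.4 1. ]
delta [ -1.6 -20.1  39.4]
delta [ -2.7 -21.5  86.4]
lid (array([221.6144104 , 188.18649292]), [49.2, 51.9], np.int32(1504), (197, 163, 50, 52)) (array([ 433.69445409, -170.31679556,   59.65621563]), [0.3, 0.3])
([297.3, 166.9], [295, 165, 5, 5], 16) (array([ 306.67643821, -133.04170682,  309.92011163]), [31.5, 31.5])
([296.9, 184.9], [295, 183, 5, 5], 18) (array([ 392.2723873 , -150.24080455,  206.96249083]), [31.0, 31.0])
([235.1, 202.8], [231, 186, 9, 36], 238) (array([ 418.50689128, -172.80261409,  131.90676075]), [0.6, 0.6])
([224.9, 244.0], [215, 223, 18, 37], 438) (array([ 369.89325832, -172.29303363,  203.42350699]), [15.0, 15.0])
([288.0, 243.7], [282, 222, 18, 38], 441) (array([ 357.85564781, -158.07738483,  249.30958874]), [30.2, 30.2])
1.3 [228.2 202.7]
1.38 [234.3 202.3]
1.5 [243.  201.6]
1.57 [247.8 201. ]
```

```bash
python3 -m pendant '[{"dx":-1,"dy":-10,"dz":12,"ax":0,"ay":0,"az":0},{"dx":-1.5,"dy":-11,"dz":12,"ax":0,"ay":0,"az":0},{"dx":0,"dy":0,"dz":14,"ax":0,"ay":0,"az":0},{"dx":0,"dy":0,"dz":0,"ax":0,"ay":0,"az":0}]' 0.35
python3 - <<'E'
from g import *; from loc import *
go([[428.5,-170.5,112.8]])
w=r.read_camera("wrist");S=sleeve(w,215,300,120,260,60)
for x in S: print(x)
print(proj(w,[418.5,-172.8,131.5]))
E
```

```text
time_s: 31.48
ee_pos: [407.6, -174.6, 156.8]
orientation: [0.614, 0.748, 0.2, 0.154]
ft_force: [0.2, -0.5, 0.5]
finger_gap: 32.1
finger_force: 0.0
[ 407.6 -174.6  156.8] tz [ 0.477  0.109 -0.872] ty [0.857 0.165 0.489] [ 1.02  0.06 -0.4   2.39 -0.83  0.49  1.52] gap 32.1 F [ 0.2 -0.5  0.5]
delta [-0.8 -2.9 48.8]
([253.0, 214.2], [248, 193, 11, 42], 350)
([224.9, 243.5], [215, 223, 18, 37], 443)
([288.0, 243.5], [282, 222, 18, 38], 444)
[252.82928427 213.75476282]
```

Reach is fine and the bar is centred between the fingers. I'll go in and close.

```bash
python3 -m pendant '[{"dx":0,"dy":-2,"dz":14,"ax":0,"ay":0,"az":0},{"dx":0,"dy":-1,"dz":16,"ax":0,"ay":0,"az":0},{"dx":0,"dy":0,"dz":12,"ax":0,"ay":0,"az":0},{"dx":0,"dy":0,"dz":6,"ax":0,"ay":0,"az":0},{"dx":0,"dy":0,"dz":0,"ax":0,"ay":0,"az":0}]' 0.35
python3 - <<'E'
from g import *; from loc import *
go([[428.5,-170.5,112.8]])
w=r.read_camera("wrist");S=sleeve(w,235,275,120,260,60)
for x in S: print(x)
print(proj(w,[418.5,-172.8,131.5]))
E
python3 -m pendant '[{"dx":0,"dy":0,"dz":0,"ax":0,"ay":0,"az":0},{"dx":0,"dy":0,"dz":0,"ax":0,"ay":0,"az":0},{"dx":0,"dy":0,"dz":0,"ax":0,"ay":0,"az":0},{"dx":0,"dy":0,"dz":0,"ax":0,"ay":0,"az":0}]' 0
```

```text
time_s: 32.15
ee_pos: [427.2, -170.5, 113.5]
orientation: [0.615, 0.747, 0.2, 0.155]
ft_force: [-0.1, -0.8, 0.9]
finger_gap: 32.1
finger_force: 0.0
[ 427.2 -170.5  113.5] tz [ 0.478  0.108 -0.872] ty [0.856 0.164 0.49 ] [ 1.    0.19 -0.46  2.4  -0.96  0.34  1.65] gap 32.1 F [-0.1 -0.8  0.9]
delta [-0.3  0.8  1.3]
([258.3, 234.5], [252, 209, 14, 51], 641)
[257.42990334 235.50939989]
time_s: 32.7
ee_pos: [428.7, -170.9, 115.4]
orientation: [0.614, 0.747, 0.201, 0.157]
ft_force: [-3.8, 1.8, 13.3]
finger_gap: 0.5
finger_force: 6.9
```

The fingers closed on nothing and pressed downward. All the evidence agrees on one cause: in the pictures the finger tip edge is at row 222, not the predicted 208, so the real tips end about 25 mm short of the reported TCP. That explains the slips and the weak first grip on the top of the sleeve. I'll back off, re-measure and go about 20 mm deeper.

```bash
python3 -m pendant '[{"dx":0,"dy":0,"dz":-12,"ax":0,"ay":0,"az":0},{"dx":0,"dy":0,"dz":-22,"ax":0,"ay":0,"az":0},{"dx":0,"dy":0,"dz":-12,"ax":0,"ay":0,"az":0},{"dx":0,"dy":0,"dz":0,"ax":0,"ay":0,"az":0},{"dx":0,"dy":0,"dz":0,"ax":0,"ay":0,"az":0}]' 0
python3 -m pendant '[{"dx":0,"dy":0,"dz":0,"ax":0,"ay":0,"az":0},{"dx":0,"dy":0,"dz":0,"ax":0,"ay":0,"az":0},{"dx":0,"dy":0,"dz":0,"ax":0,"ay":0,"az":0}]' 0.35
python3 - <<'E'
from g import *; from loc import *
w=r.read_camera("wrist");np.save("w24.npy",w,allow_pickle=True)
for x in sleeve(w,150,330,100,260,60): print(x)
P=np.array([433.5,-170.2,56])
for p in (.5,.9,1.1,1.3,1.38,1.5,1.57,1.8,2.1): print(p,proj(w,P+75.3*np.array([-np.cos(p)*.985,-np.cos(p)*.17,np.sin(p)])).round(1))
print(lid(w),proj(w,[433.7,-170.3,63]))
t=r.read_camera("top");print("red",[x for x in red(t) if 280<x[0][0]<330]);go([[418.5,-172.8,131.5]])
E
```

```text
time_s: 33.33
ee_pos: [405.0, -175.4, 153.4]
orientation: [0.615, 0.747, 0.2, 0.155]
ft_force: [0.2, 0.7, -0.3]
finger_gap: -0.1
finger_force: 0.0
time_s: 33.7
ee_pos: [405.0, -175.4, 153.4]
orientation: [0.615, 0.747, 0.2, 0.155]
ft_force: [-0.3, -0.0, -0.1]
finger_gap: 28.3
finger_force: 0.0
([321.7, 170.8], [314, 168, 16, 7], 66)
([321.3, 191.0], [313, 187, 17, 9], 71)
([259.0, 214.1], [254, 193, 12, 42], 345)
([228.1, 243.5], [218, 223, 18, 37], 420)
([284.7, 243.3], [279, 222, 17, 38], 425)
0.5 [184.  209.5]
0.9 [214.5 213.6]
1.1 [232.6 214.2]
1.3 [250.7 213.7]
1.38 [257.7 213.2]
1.5 [267.5 212.2]
1.57 [272.9 211.5]
1.8 [287.9 208.5]
2.1 [300.6 203.7]
(array([235.88504028, 194.39112854]), [52.3, 58.8], np.int32(2235), (209, 166, 48, 58)) [238.50518514 195.23989268]
red [([318.3, 217.3], 3), ([297.8, 221.0], 4)]
[ 405.  -175.5  153.6] tz [ 0.478  0.108 -0.872] ty [0.857 0.164 0.489] [ 1.02  0.06 -0.4   2.4  -0.85  0.48  1.54] gap 32.0 F [-0.8  0.3 -0.6]
delta [-0.3  1.2 26. ]
```

```bash
python3 -m pendant '[{"dx":0,"dy":1,"dz":14,"ax":0,"ay":0,"az":0},{"dx":0,"dy":0,"dz":18,"ax":0,"ay":0,"az":0},{"dx":0,"dy":0,"dz":16,"ax":0,"ay":0,"az":0},{"dx":0,"dy":0,"dz":10,"ax":0,"ay":0,"az":0},{"dx":0,"dy":0,"dz":6,"ax":0,"ay":0,"az":0}]' 0.35
python3 -m pendant '[{"dx":0,"dy":0,"dz":0,"ax":0,"ay":0,"az":0}]' 0.35
python3 - <<'E'
from g import *; from loc import *
go([[418.5,-172.8,131.5]])
w=r.read_camera("wrist");print(proj(w,[418.5,-172.8,131.5]))
for x in sleeve(w,238,275,150,300,60): print(x)
E
python3 -m pendant '[{"dx":0,"dy":0,"dz":0,"ax":0,"ay":0,"az":0},{"dx":0,"dy":0,"dz":0,"ax":0,"ay":0,"az":0},{"dx":0,"dy":0,"dz":0,"ax":0,"ay":0,"az":0},{"dx":0,"dy":0,"dz":0,"ax":0,"ay":0,"az":0}]' 0
```

```text
time_s: 34.42
ee_pos: [436.6, -168.4, 98.0]
orientation: [0.615, 0.747, 0.2, 0.155]
ft_force: [0.7, 0.2, -0.7]
finger_gap: 31.8
finger_force: 0.0
time_s: 34.55
ee_pos: [436.4, -168.5, 98.2]
orientation: [0.615, 0.747, 0.2, 0.155]
ft_force: [-0.1, -0.5, 0.5]
finger_gap: 32.3
finger_force: 0.0
[ 436.4 -168.5   98.2] tz [ 0.478  0.108 -0.872] ty [0.857 0.163 0.489] [ 1.    0.24 -0.48  2.4  -1.02  0.28  1.7 ] gap 32.3 F [-0.1 -0.5  0.5]
delta [ -0.3   0.2 -38.1]
[256.28179048 247.09455342]
([258.9, 246.4], [252, 218, 15, 58], 790)
([256.1, 292.3], [238, 289, 37, 8], 241)
time_s: 35.1
ee_pos: [436.7, -168.7, 98.7]
orientation: [0.615, 0.747, 0.2, 0.156]
ft_force: [-1.3, 0.3, 4.3]
finger_gap: 9.3
finger_force: 30.0
```

That is a proper grip: 9.3 mm gap and 30 N, on the sleeve. I'll rotate the bail slightly further up and lift gently.

```bash
python3 -m pendant '[{"dx":0,"dy":1.5,"dz":1.2,"ax":0.05,"ay":0,"az":0},{"dx":0,"dy":1.6,"dz":1.3,"ax":0.05,"ay":0,"az":0},{"dx":0,"dy":0,"dz":0,"ax":0,"ay":0,"az":0}]' 0
python3 -m pendant '[{"dx":0,"dy":0.8,"dz":-1.8,"ax":0,"ay":0,"az":0},{"dx":0,"dy":1.2,"dz":-2.7,"ax":0,"ay":0,"az":0},{"dx":0,"dy":1.6,"dz":-3.7,"ax":0,"ay":0,"az":0},{"dx":0,"dy":1.6,"dz":-3.7,"ax":0,"ay":0,"az":0},{"dx":0,"dy":1.6,"dz":-3.7,"ax":0,"ay":0,"az":0}]' 0
python3 -m pendant '[{"dx":0,"dy":1.2,"dz":-2.7,"ax":0,"ay":0,"az":0},{"dx":0,"dy":0,"dz":0,"ax":0,"ay":0,"az":0},{"dx":0,"dy":0,"dz":0,"ax":0,"ay":0,"az":0}]' 0
python3 -c "
from g import *
from loc import *
go([[436,-168,98]]);w=r.read_camera('wrist');L=lid(w);print(L,plane(w,L[0],85));t=r.read_camera('top');print([x for x in red(t) if 280<x[0][0]<330])"
```

```text
time_s: 35.48
ee_pos: [441.9, -167.7, 98.4]
orientation: [0.621, 0.757, 0.162, 0.126]
ft_force: [-0.3, -1.9, 4.4]
finger_gap: 8.7
finger_force: 30.0
time_s: 36.1
ee_pos: [440.1, -168.1, 114.9]
orientation: [0.622, 0.756, 0.162, 0.124]
ft_force: [-0.1, -0.4, -4.4]
finger_gap: 8.7
finger_force: 30.0
time_s: 36.48
ee_pos: [440.3, -167.9, 117.5]
orientation: [0.622, 0.756, 0.162, 0.124]
ft_force: [0.9, 0.3, -4.4]
finger_gap: 8.7
finger_force: 30.0
[ 440.3 -167.9  117.5] tz [ 0.39   0.091 -0.916] ty [0.9   0.174 0.4  ] [ 0.72  0.17 -0.24  2.34 -0.62  0.39  1.23] gap 8.7 F [ 0.9  0.3 -4.4]
delta [  0.5 -11.7  16.2]
(array([228.84111023, 212.03556824]), [69.8, 74.3], np.int32(2914), (193, 176, 73, 71)) [ 429.68961018 -168.26010694   85.        ]
[([298.0, 221.0], 3)]
```

The basket is lifted clear at 4.4 N with a firm grip. Next comes a sideways move out from under the hooks, then up to the carry height.

```bash
python3 -m pendant '[{"dx":5,"dy":-1,"dz":0,"ax":0,"ay":0,"az":0},{"dx":10,"dy":-1,"dz":0,"ax":0,"ay":0,"az":0},{"dx":15,"dy":0,"dz":0,"ax":0,"ay":0,"az":0},{"dx":18,"dy":0,"dz":0,"ax":0,"ay":0,"az":0},{"dx":18,"dy":0,"dz":0,"ax":0,"ay":0,"az":0}]' 0
python3 -m pendant '[{"dx":16,"dy":0,"dz":0,"ax":0,"ay":0,"az":0},{"dx":12,"dy":0,"dz":0,"ax":0,"ay":0,"az":0},{"dx":8,"dy":0,"dz":0,"ax":0,"ay":0,"az":0},{"dx":4,"dy":0,"dz":0,"ax":0,"ay":0,"az":0},{"dx":0,"dy":0,"dz":0,"ax":0,"ay":0,"az":0}]' 0
python3 -m pendant '[{"dx":0,"dy":2,"dz":-5,"ax":0.03,"ay":0,"az":0},{"dx":0,"dy":4,"dz":-10,"ax":0.03,"ay":0,"az":0},{"dx":0,"dy":4,"dz":-14,"ax":0.03,"ay":0,"az":0},{"dx":0,"dy":4,"dz":-16,"ax":0,"ay":0,"az":0},{"dx":0,"dy":4,"dz":-16,"ax":0,"ay":0,"az":0}]' 0
python3 -c "
from g import *
st=r.read_state();ex=np.array([.985,.174,0])
go([[472-.985*48,-162.4-.174*48,194],[472-.985*48-.174*90,-162.4-.174*48+.985*90,194]])"
```

```text
time_s: 37.2
ee_pos: [425.1, -102.0, 117.7]
orientation: [0.622, 0.756, 0.162, 0.124]
ft_force: [-0.3, 0.0, -3.7]
finger_gap: 8.7
finger_force: 30.0
time_s: 37.83
ee_pos: [417.7, -64.0, 118.4]
orientation: [0.622, 0.756, 0.162, 0.124]
ft_force: [0.3, -0.4, -4.1]
finger_gap: 9.1
finger_force: 30.0
time_s: 38.45
ee_pos: [413.8, -65.2, 182.1]
orientation: [0.627, 0.763, 0.128, 0.096]
ft_force: [-0.0, -0.7, -4.0]
finger_gap: 9.1
finger_force: 30.0
[413.8 -65.2 182.1] tz [ 0.307  0.075 -0.949] ty [0.931 0.182 0.316] [ 1.1  -0.04 -0.86  2.32 -0.33  0.59  0.68] gap 9.1 F [-0.  -0.7 -4. ]
delta [-105.5   -5.3  -15.9]
delta [-15.5  -3.7 -14. ]
```

```bash
python3 -c "
from h import *
w=r.read_camera('wrist');np.save('w25.npy',w,allow_pickle=True);print(red(w),[proj(w,p).round(1) for p in ([449.5,-132.8,209],[461,-197.8,209])])"
python3 -m pendant '[{"dx":-4,"dy":-1,"dz":-4,"ax":0,"ay":0,"az":0},{"dx":-7,"dy":-2,"dz":-6,"ax":0,"ay":0,"az":0},{"dx":-4,"dy":-1,"dz":-4,"ax":0,"ay":0,"az":0},{"dx":0,"dy":0,"dz":0,"ax":0,"ay":0,"az":0}]' 0
python3 -m pendant '[{"dx":-5,"dy":0,"dz":0,"ax":0,"ay":0,"az":0},{"dx":-10,"dy":0,"dz":0,"ax":0,"ay":0,"az":0},{"dx":-14,"dy":0,"dz":0,"ax":0,"ay":0,"az":0},{"dx":-14,"dy":0,"dz":0,"ax":0,"ay":0,"az":0},{"dx":-14,"dy":0,"dz":0,"ax":0,"ay":0,"az":0}]' 0
python3 -m pendant '[{"dx":-12,"dy":0,"dz":0,"ax":0,"ay":0,"az":0},{"dx":-10,"dy":0,"dz":0,"ax":0,"ay":0,"az":0},{"dx":-6,"dy":0,"dz":0,"ax":0,"ay":0,"az":0},{"dx":0,"dy":0,"dz":0,"ax":0,"ay":0,"az":0},{"dx":0,"dy":0,"dz":0,"ax":0,"ay":0,"az":0}]' 0
python3 - <<'E'
from g import *; from loc import *
go([[424.7,-170.7,195]])
w=r.read_camera('wrist');np.save('w26.npy',w,allow_pickle=True);print(red(w),[proj(w,p).round(1) for p in ([449.5,-132.8,209],[461,-197.8,209])])
t=r.read_camera("top");print([x for x in red(t) if 280<x[0][0]<330])
E
```

```text
[([395.1, 334.0], 18)] [array([295.8, 325.8]), array([291.2, 394.6])]
time_s: 39.0
ee_pos: [409.0, -82.7, 193.4]
orientation: [0.627, 0.762, 0.128, 0.096]
ft_force: [-0.3, 0.6, -4.2]
finger_gap: 8.7
finger_force: 30.0
time_s: 39.62
ee_pos: [420.6, -139.7, 192.7]
orientation: [0.627, 0.762, 0.128, 0.096]
ft_force: [-0.4, -0.2, -4.3]
finger_gap: 9.0
finger_force: 30.0
time_s: 40.25
ee_pos: [425.7, -165.4, 192.4]
orientation: [0.627, 0.763, 0.128, 0.096]
ft_force: [0.2, 0.5, -3.6]
finger_gap: 9.0
finger_force: 30.0
[ 425.7 -165.4  192.4] tz [ 0.307  0.075 -0.949] ty [0.931 0.181 0.316] [ 1.19  0.06 -0.74  2.21 -0.27  0.65  0.84] gap 9.0 F [ 0.2  0.5 -3.6]
delta [-4.9 -1.1 -3.2]
[([304.4, 190.5], 108), ([408.4, 222.8], 25)] [array([304.3, 190.1]), array([299.1, 275.9])]
[([298.0, 221.0], 3)]
```

```bash
python3 -m pendant '[{"dx":-1,"dy":3,"dz":1,"ax":0,"ay":0,"az":0},{"dx":-2,"dy":7,"dz":2.3,"ax":0,"ay":0,"az":0},{"dx":-1,"dy":10,"dz":3.3,"ax":0,"ay":0,"az":0},{"dx":0,"dy":12,"dz":4,"ax":0,"ay":0,"az":0},{"dx":0,"dy":11,"dz":3.7,"ax":0,"ay":0,"az":0}]' 0
python3 -m pendant '[{"dx":0,"dy":8,"dz":2.7,"ax":0,"ay":0,"az":0},{"dx":0,"dy":4.2,"dz":1.4,"ax":0,"ay":0,"az":0},{"dx":0,"dy":0,"dz":0,"ax":0,"ay":0,"az":0},{"dx":0,"dy":0,"dz":0,"ax":0,"ay":0,"az":0}]' 0
python3 - <<'E'
from g import *; from loc import *
go([[483.7,-159.5,192.4]])
w=r.read_camera('wrist');np.save('w27.npy',w,allow_pickle=True);cv2.imwrite("pics/w27.png",w["pixels"][:,:,::-1])
print(red(w),[proj(w,p).round(1) for p in ([449.5,-132.8,209],[461,-197.8,209])],"bar@hook1",proj(w,[466.3,-129.9,228.5]),proj(w,[463.5,-115,228.5]))
v=np.load('w14.npy',allow_pickle=True).item();print("yaw chk",[plane(v,p,208.9).round(1) for p in ((342.1,169.0),(336.6,239.5))])
# bright/grey wire profile on a few rows left of fingers
for row in (185,195,205): print(row,w["pixels"][row,225:300:3].max(1).tolist())
E
```

```text
time_s: 40.98
ee_pos: [472.1, -160.9, 192.5]
orientation: [0.627, 0.762, 0.128, 0.096]
ft_force: [0.1, -0.1, -4.5]
finger_gap: 8.9
finger_force: 30.0
time_s: 41.48
ee_pos: [483.3, -158.5, 192.3]
orientation: [0.627, 0.762, 0.128, 0.096]
ft_force: [-1.0, -0.3, -4.9]
finger_gap: 8.7
finger_force: 30.0
[ 483.3 -158.5  192.3] tz [ 0.307  0.074 -0.949] ty [0.931 0.181 0.316] [ 1.07  0.17 -0.74  2.12 -0.11  0.63  0.62] gap 8.7 F [-1.  -0.3 -4.9]
delta [-1.   0.2 -0.1]
[([221.8, 190.2], 124), ([351.8, 225.3], 26)] [array([221.6, 190. ]), array([223.1, 284.3])] bar@hook1 [257.44942747 195.53063828] [257.62250803 169.48242654]
yaw chk [array([ 449.6, -132.9,  208.9]), array([ 460.9, -197.9,  208.9])]
185 [107, 107, 107, 112, 113, 89, 231, 182, 182, 86, 126, 134, 107, 119, 116, 114, 123, 123, 127, 125, 128, 127, 128, 129, 130]
195 [120, 178, 174, 172, 174, 174, 173, 170, 152, 104, 204, 240, 195, 78, 79, 77, 79, 84, 70, 43, 44, 54, 90, 87, 90]
205 [122, 128, 123, 122, 126, 131, 121, 165, 149, 87, 122, 130, 194, 124, 96, 167, 167, 166, 164, 162, 153, 86, 86, 88, 65]
```

The bar is over the seats: the hook tips are exactly where predicted and the yaw of 0.172 is confirmed. Now I'll lower it slowly.

```bash
python3 -m pendant '[{"dx":0,"dy":-0.6,"dz":1.9,"ax":0,"ay":0,"az":0},{"dx":0,"dy":-1.3,"dz":3.8,"ax":0,"ay":0,"az":0},{"dx":0,"dy":-1.3,"dz":3.8,"ax":0,"ay":0,"az":0},{"dx":0,"dy":-1.3,"dz":3.8,"ax":0,"ay":0,"az":0},{"dx":0,"dy":-1,"dz":2.8,"ax":0,"ay":0,"az":0}]' 0
python3 -m pendant '[{"dx":0,"dy":-0.6,"dz":1.9,"ax":0,"ay":0,"az":0},{"dx":0,"dy":-0.6,"dz":1.9,"ax":0,"ay":0,"az":0},{"dx":0,"dy":-0.6,"dz":1.9,"ax":0,"ay":0,"az":0},{"dx":0,"dy":-0.6,"dz":1.9,"ax":0,"ay":0,"az":0}]' 0
python3 -c "
from g import *
go([[483.3,-158.5,163.9]]);w=r.read_camera('wrist');print(red(w))"
```

```text
time_s: 42.15
ee_pos: [483.4, -158.2, 175.0]
orientation: [0.627, 0.762, 0.128, 0.096]
ft_force: [-0.3, 0.1, -4.5]
finger_gap: 8.9
finger_force: 30.0
time_s: 42.65
ee_pos: [483.7, -158.1, 167.4]
orientation: [0.627, 0.762, 0.128, 0.096]
ft_force: [1.0, 0.1, -4.3]
finger_gap: 9.1
finger_force: 30.0
[ 483.7 -158.1  167.4] tz [ 0.308  0.074 -0.949] ty [0.931 0.181 0.316] [ 1.04  0.21 -0.72  2.15 -0.07  0.57  0.59] gap 9.1 F [ 1.   0.1 -4.3]
delta [-0.3 -1.5  3.1]
[([230.1, 200.4], 168), ([374.1, 237.6], 31), ([372.0, 235.5], 2)]
```

```bash
python3 -m pendant '[{"dx":0,"dy":-0.6,"dz":1.9,"ax":0,"ay":0,"az":0},{"dx":0,"dy":-0.6,"dz":1.9,"ax":0,"ay":0,"az":0},{"dx":0,"dy":-0.6,"dz":1.9,"ax":0,"ay":0,"az":0},{"dx":0,"dy":0,"dz":0,"ax":0,"ay":0,"az":0}]' 0
python3 -m pendant '[{"dx":0,"dy":-0.6,"dz":1.9,"ax":0,"ay":0,"az":0},{"dx":0,"dy":-0.6,"dz":1.9,"ax":0,"ay":0,"az":0},{"dx":0,"dy":0,"dz":0,"ax":0,"ay":0,"az":0}]' 0
cat > tipz.py <<'E'
from g import *
def tipz():
    w=r.read_camera('wrist');R1=max([x for x in red(w) if x[0][0]<300],key=lambda x:x[1])[0]
    e,d=ray(w,R1)  # vertical line through tip1 xy: least squares height
    p=np.array([449.5,-132.8]);t=((p-e[:2])@d[:2])/(d[:2]@d[:2]);print("tip px",R1,"tip z by line",round(float((e+d*t)[2]),1))
    s=[r.read_state()["ft_force"]]
    print({z:proj(w,[449.5,-132.8,z]).round(1).tolist() for z in (209,204,199,194,189)})
E
python3 -c "
from tipz import *
go([[483.3,-158.5,163.9]]);tipz()"
```

```text
time_s: 43.2
ee_pos: [483.7, -158.1, 161.3]
orientation: [0.627, 0.762, 0.128, 0.096]
ft_force: [-0.8, -0.7, -2.8]
finger_gap: 9.1
finger_force: 30.0
time_s: 43.58
ee_pos: [483.7, -158.0, 157.4]
orientation: [0.627, 0.762, 0.128, 0.096]
ft_force: [-1.8, -0.3, -2.6]
finger_gap: 9.1
finger_force: 30.0
[ 483.7 -158.   157.4] tz [ 0.307  0.074 -0.949] ty [0.931 0.181 0.316] [ 1.03  0.23 -0.71  2.15 -0.05  0.54  0.58] gap 9.1 F [-1.8 -0.3 -2.6]
delta [-0.3  1.6 -6.4]
tip px [230.2, 200.9] tip z by line 199.9
{209: [234.5, 205.1], 204: [232.1, 202.6], 199: [230.0, 200.3], 194: [227.9, 198.2], 189: [226.0, 196.1]}
```

The hook has sunk about 9 mm and carries half the load. Fx≈-1.8 N says the bar rides on the rear flank, about 3 mm too far forward, so I'll ease it back while lowering.

```bash
python3 -m pendant '[{"dx":0,"dy":-1.3,"dz":0.6,"ax":0,"ay":0,"az":0},{"dx":0,"dy":-1.3,"dz":0.6,"ax":0,"ay":0,"az":0},{"dx":0,"dy":-1.3,"dz":0.6,"ax":0,"ay":0,"az":0},{"dx":0,"dy":0,"dz":0,"ax":0,"ay":0,"az":0}]' 0
python3 -c "
from tipz import *
go([[483.3,-158.5,163.9]]);tipz()"
python3 -m pendant '[{"dx":0,"dy":-0.6,"dz":1.9,"ax":0,"ay":0,"az":0},{"dx":0,"dy":-0.3,"dz":0.9,"ax":0,"ay":0,"az":0},{"dx":0,"dy":0,"dz":0,"ax":0,"ay":0,"az":0}]' 0
python3 -c "
from tipz import *
go([[483.3,-158.5,163.9]]);tipz()"
```

```text
time_s: 44.12
ee_pos: [482.1, -158.6, 155.3]
orientation: [0.627, 0.762, 0.129, 0.098]
ft_force: [5.2, 1.4, -1.7]
finger_gap: 8.8
finger_force: 30.0
[ 482.1 -158.6  155.3] tz [ 0.31   0.074 -0.948] ty [0.93  0.181 0.319] [ 1.03  0.23 -0.72  2.16 -0.05  0.53  0.58] gap 8.8 F [ 5.2  1.4 -1.7]
delta [-0.1  3.9 -7.8]
tip px [233.9, 200.6] tip z by line 198.5
{209: [239.1, 205.6], 204: [236.5, 203.1], 199: [234.2, 200.8], 194: [232.0, 198.5], 189: [229.9, 196.5]}
time_s: 44.55
ee_pos: [482.1, -158.5, 152.3]
orientation: [0.627, 0.762, 0.129, 0.097]
ft_force: [5.1, 0.9, -1.0]
finger_gap: 8.7
finger_force: 30.0
[ 482.1 -158.5  152.3] tz [ 0.31   0.074 -0.948] ty [0.93  0.181 0.318] [ 1.03  0.24 -0.71  2.16 -0.05  0.52  0.58] gap 8.7 F [ 5.1  0.9 -1. ]
delta [ -0.    4.9 -10.6]
tip px [233.9, 200.7] tip z by line 195.6
{209: [240.7, 207.2], 204: [238.1, 204.6], 199: [235.6, 202.1], 194: [233.3, 199.9], 189: [231.2, 197.7]}
```

```bash
python3 -m pendant '[{"dx":0,"dy":1,"dz":0.3,"ax":0,"ay":0,"az":0},{"dx":0,"dy":0.9,"dz":0.3,"ax":0,"ay":0,"az":0},{"dx":0,"dy":-0.3,"dz":0.9,"ax":0,"ay":0,"az":0},{"dx":0,"dy":-0.3,"dz":0.9,"ax":0,"ay":0,"az":0},{"dx":0,"dy":0,"dz":0,"ax":0,"ay":0,"az":0}]' 0
python3 -c "
from tipz import *
go([[483.3,-158.5,163.9]]);tipz()
F=[]
for i in range(4): r.read_camera('top');F.append(r.read_state()['ft_force'])
print(np.mean(F,0).round(2),np.std(F,0).round(2),r.read_state()['ft_torque'].round(2))"
```

```text
time_s: 45.22
ee_pos: [482.3, -158.4, 149.5]
orientation: [0.627, 0.762, 0.128, 0.096]
ft_force: [1.1, -3.3, 0.2]
finger_gap: 8.7
finger_force: 30.0
[ 482.3 -158.4  149.5] tz [ 0.307  0.074 -0.949] ty [0.932 0.181 0.315] [ 1.02  0.24 -0.71  2.16 -0.04  0.52  0.57] gap 8.7 F [ 1.1 -3.3  0.2]
delta [ -0.1   5.5 -13.4]
tip px [233.0, 200.9] tip z by line 192.6
{209: [241.3, 209.0], 204: [238.6, 206.3], 199: [236.2, 203.7], 194: [233.8, 201.4], 189: [231.7, 199.1]}
[-0.35 -1.37 -0.16] [0.37 0.65 0.42] [-0.61  0.38 -0.22]
```

The hook now carries the whole load: the mean residual is (-0.4,-1.4,-0.2) N and it has sunk 16.6 mm. I'll let go, check, and withdraw along the tool axis.

```bash
python3 -m pendant '[{"dx":0,"dy":0,"dz":0,"ax":0,"ay":0,"az":0},{"dx":0,"dy":0,"dz":0,"ax":0,"ay":0,"az":0},{"dx":0,"dy":0,"dz":0,"ax":0,"ay":0,"az":0},{"dx":0,"dy":0,"dz":0,"ax":0,"ay":0,"az":0}]' 0.25
python3 - <<'E'
from tipz import *; from loc import *
go([[483.3,-158.5,163.9]]);tipz()
w=r.read_camera('wrist');print(lid(w))
for x in sleeve(w,236,280,150,300,60): print(x)
E
```

```text
time_s: 45.98
ee_pos: [482.6, -157.9, 149.7]
orientation: [0.627, 0.762, 0.128, 0.096]
ft_force: [1.2, 0.7, 0.7]
finger_gap: 23.0
finger_force: 0.0
[ 482.6 -157.9  149.7] tz [ 0.307  0.075 -0.949] ty [0.931 0.181 0.316] [ 1.02  0.24 -0.71  2.16 -0.04  0.52  0.57] gap 23.0 F [1.2 0.7 0.7]
delta [ -0.5   5.  -13.3]
tip px [232.4, 201.5] tip z by line 192.7
{209: [240.4, 209.7], 204: [237.8, 207.0], 199: [235.4, 204.4], 194: [233.1, 202.0], 189: [230.9, 199.8]}
(array([228.74752808, 211.99510193]), [71.1, 73.7], np.int32(2578), (193, 176, 73, 71))
([255.7, 246.3], [249, 218, 15, 57], 781)
([236.7, 245.0], [236, 223, 3, 52], 110)
([277.3, 246.4], [275, 222, 5, 62], 237)
([257.1, 292.1], [236, 288, 44, 9], 314)
```

It is hanging still and the hook did not move on release. Withdrawing.

```bash
python3 -m pendant '[{"dx":0,"dy":0,"dz":-4,"ax":0,"ay":0,"az":0},{"dx":0,"dy":0,"dz":-8,"ax":0,"ay":0,"az":0},{"dx":0,"dy":0,"dz":-12,"ax":0,"ay":0,"az":0},{"dx":0,"dy":0,"dz":-18,"ax":0,"ay":0,"az":0},{"dx":0,"dy":0,"dz":-20,"ax":0,"ay":0,"az":0}]' 0.25
python3 -m pendant '[{"dx":0,"dy":0,"dz":-20,"ax":0,"ay":0,"az":0},{"dx":0,"dy":0,"dz":-15,"ax":0,"ay":0,"az":0},{"dx":0,"dy":0,"dz":0,"ax":0,"ay":0,"az":0},{"dx":0,"dy":0,"dz":0,"ax":0,"ay":0,"az":0}]' 0.25
python3 - <<'E'
from tipz import *; from loc import *
go([[471,-161,183]])
L=[]
for i in range(3):
    w=r.read_camera('wrist');L.append(lid(w)[0].round(1).tolist())
print(L,red(w));np.save('w30.npy',w,allow_pickle=True)
print([proj(w,p).round(1).tolist() for p in ([449.5,-132.8,192.5],[460.9,-197.9,192.5])],"sleeve pred",proj(w,[471.7,-162.4,183.6]))
for x in sleeve(w,200,330,120,260,60): print(x)
print("lid pred",proj(w,[471.7,-162.4,118]))
E
```

```text
time_s: 46.7
ee_pos: [463.3, -162.7, 209.7]
orientation: [0.627, 0.762, 0.128, 0.097]
ft_force: [-0.3, -0.5, 0.6]
finger_gap: 23.3
finger_force: 0.0
time_s: 47.2
ee_pos: [452.6, -165.3, 241.6]
orientation: [0.627, 0.762, 0.128, 0.096]
ft_force: [-0.2, 0.2, -0.1]
finger_gap: 23.1
finger_force: 0.0
[ 452.6 -165.3  241.6] tz [ 0.307  0.074 -0.949] ty [0.931 0.181 0.316] [ 1.19  0.03 -0.76  2.11 -0.25  0.77  0.78] gap 23.1 F [-0.2  0.2 -0.1]
delta [-0.2 -0.6 61.6]
[[237.2, 187.0], [237.3, 187.2], [237.3, 187.3]] [([242.4, 171.3], 51), ([337.1, 201.1], 16), ([242.0, 241.8], 47)]
[[242.1, 171.5], [241.7, 241.8]] sleeve pred [256.37047264 203.98447512]
([324.6, 159.6], [320, 153, 10, 13], 116)
([309.1, 174.7], [305, 174, 8, 3], 18)
([325.6, 174.9], [321, 174, 9, 4], 24)
([324.7, 193.0], [319, 181, 11, 25], 218)
([297.1, 189.5], [283, 182, 28, 16], 115)
([256.3, 203.1], [252, 185, 9, 37], 299)
([322.7, 218.2], [316, 207, 14, 22], 246)
([232.8, 242.8], [224, 219, 16, 41], 398)
([280.2, 243.4], [274, 223, 16, 37], 389)
([323.2, 250.8], [314, 239, 16, 21], 235)
lid pred [238.73455428 189.7914813 ]
```

Both hook tips, the sleeve and the lid are where an upright hang predicts, and still. A short settle, then I'll hand in.

```bash
python3 -m pendant '[{"dx":0,"dy":0,"dz":-15,"ax":0,"ay":0,"az":0},{"dx":0,"dy":0,"dz":-10,"ax":0,"ay":0,"az":0},{"dx":0,"dy":0,"dz":0,"ax":0,"ay":0,"az":0},{"dx":0,"dy":0,"dz":0,"ax":0,"ay":0,"az":0},{"dx":0,"dy":0,"dz":0,"ax":0,"ay":0,"az":0}]' 0.25
python3 -c "
from station import r
print(r.job_done())"
```

```text
time_s: 47.98
ee_pos: [445.0, -166.9, 265.0]
orientation: [0.627, 0.762, 0.128, 0.096]
ft_force: [-0.7, -0.4, 0.3]
finger_gap: 23.0
finger_force: 0.0
the job is handed in; nothing more can be done
None
```

The basket hangs upright and still on both hooks with its cup and I handed the job in at about 48 s, but it was not clean: a weak first grip dropped the basket about 0.1 m onto the bench (it landed upright, cup in), and a push on the bail then read about 55 N at the wrist, either of which may count against it.

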